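# Pack the chocolates and put the scrapers away

## Robot

A 6-joint arm with a two-finger parallel gripper is mounted at the origin on the work surface. World frame = base frame: x ahead of the robot, y to its left, z up, the work surface at z = 0. Lengths are in m, angles in rad, forces in N, time in s.
With the tool pointing down it reaches from about 0.35 to 1 m from the base axis. Payload 7.1 kg.
Tool frame: the origin (TCP) lies on the front face of the gripper's body, between the roots of the fingers; the fingertips stand 73 mm ahead of it and the grasp point (between the pads) lies 54 mm ahead of it; z points along the fingers, y is the line along which they close (so a half turn about z gives the same grasp; the last joint's range is limited). The gripper opens to 85 mm and grips with 20 to 120 N. Pads are 22 mm wide; open, the fingers measure 114 mm over their backs; the gripper's body (76 mm by 85 mm) begins 54 mm behind the grasp point. The pads swing forward as they close: fully open they stand 13 mm farther back than shut.
Start: joints at [1.225, 0.423, 1.63, -0, 1.089, -0.019], TCP at [0.201, 0.592, 0.304] pointing down, gripper open.
Joint ranges: [-3, 3], [-0.9, 2.11], [0.09, 2.58], [-1.31, 4.45], [0.11, 2.69], [-2.54, 2.54]. Speed limits (rad/s): [2.39, 2.39, 3.01, 3.14, 3.14, 3.14].

## Interface

Orientations are given as a unit quaternion [x, y, z, w].
In Python, from rig import manip gives the robot as it stands. The module is installed in compiled form; this text tells all that it offers.
- The arm moves only by the tool move_arm, never from a script. Its argument "targets" is a list of rows, each a list of 7 numbers: the finger opening in cm, from 0 to 8.54, then the shift along the tool's x, y, z in cm, then the turn, a rotation vector about the tool's x, y, z in degrees. A call has 1 to 12 rows; each row is the pose to reach, as a shift and turn from the pose commanded when the call began, along the tool's axes at that moment; what a row does not reach only later rows make up. A row lasts 1/10 s, in which the tool goes at most 50 mm and 8.59 degrees, less where a joint would pass 70% of its speed; a pose out of reach is approached as far as the arm can. A call with a gripper value outside its range is refused whole. The fingers move at their own pace and stop on an object; "squeeze" is the grip in N (left out, the last holds). Time passes only in rows, so rows that repeat a pose let the fingers close. It gives the time, the measured TCP pose, the force, the opening and the grip force at its end, in the units of the state.
- manip.get_obs(): the state, without advancing time (a new reading comes with each control period).
- manip.read_camera(name): name is "scene" or "top"; returns the picture (480x640x3 uint8, blue, green, red); there is no depth.
- manip.calibration(name): a dict with "fov_y" (degrees; the focal length in pixels is half the picture's height over the tangent of half this angle, whatever the lens; pixels are square), "cx", "cy" (the principal point, pixels), "k1" (the pictures are not rectified: a ray, as slopes to the right and down, at radius r is drawn at 1 + k1 r^2 times it, then the intrinsics apply), "extrinsics" (4x4, takes a point from camera to world coordinates). Camera axes: x right, y down, z forward; pixel columns grow to the right and rows downward; lengths in m; the calibration is good to about 2 mm. A picture is of the moment at which its call begins. calibration takes no time and is no camera call.
- manip.sign_off(): hands the job in; it is judged then, once.
The state is a dict: "time_s": time; "joints": joint angles; "joint_vel": joint speeds; "joint_torque": joint torques, N m; "eef_pos": TCP position; "tool_rot": TCP orientation; "ft_force": force on the tool from outside, world axes, zero at the start; "wrist_torque": the same for the moment, N m; "opening": opening from 0.0 (shut) to 1.0 (fully open); "grasp_force": force on a finger pad.
Only numpy, scipy, OpenCV 4.12 (cv2) and the standard library are available. Lean on these libraries where they do the work, as an engineer would, in place of code of your own. Each camera call takes 0.05 s, during which the arm holds its last target. There are 200 camera calls.

## Task

Pack every moulded chocolate lying on the bench into the white packing tray, each one lying flat at the bottom of a recess of its own outline, square or round. Then put both scrapers away: slide each one, blade first and handle towards the robot, into the rack slot of its own width until its blade comes up against the stop hidden inside. Leave the other things on the bench where they are.

Things in the scene. Friction and masses are not known exactly. Their poses are not given: they have to be found in the camera images.
- square0: Square dark chocolate, 36 x 36 mm, 24 mm tall (straight sides up to 22 mm), about 40 g; may be absent. Origin at the centre of its underside, z up, x and y along its sides.
- square1: Square dark chocolate, 36 x 36 mm, 24 mm tall (straight sides up to 22 mm), about 40 g; may be absent. Origin at the centre of its underside, z up, x and y along its sides.
- square2: Square dark chocolate, 36 x 36 mm, 24 mm tall (straight sides up to 22 mm), about 40 g; may be absent. Origin at the centre of its underside, z up, x and y along its sides.
- round0: Round dark chocolate, 44 mm diameter, 24 mm tall (straight sides up to 22 mm), about 40 g; may be absent. Origin at the centre of its underside, z up.
- round1: Round dark chocolate, 44 mm diameter, 24 mm tall (straight sides up to 22 mm), about 40 g; may be absent. Origin at the centre of its underside, z up.
- round2: Round dark chocolate, 44 mm diameter, 24 mm tall (straight sides up to 22 mm), about 40 g; may be absent. Origin at the centre of its underside, z up.
- tray: White packing tray, fixed, 204 (x) x 126 (y) x 12 mm, with six recesses 8 mm deep in two rows of three, alternating square and round, 70 mm apart along x and 64 mm along y. Origin at the centre of its underside.
- tray_hole0 (a point): Square recess, 40 x 40 mm, sides along the tray's x and y, 8 mm deep with a flat floor; this point is the centre of its mouth, at the tray's top face (12 mm above the table). A seated chocolate's underside is 8 mm below it.
- tray_hole1 (a point): Square recess, 40 x 40 mm, sides along the tray's x and y, 8 mm deep with a flat floor; this point is the centre of its mouth, at the tray's top face (12 mm above the table). A seated chocolate's underside is 8 mm below it.
- tray_hole2 (a point): Square recess, 40 x 40 mm, sides along the tray's x and y, 8 mm deep with a flat floor; this point is the centre of its mouth, at the tray's top face (12 mm above the table). A seated chocolate's underside is 8 mm below it.
- tray_hole3 (a point): Round recess, 48 mm diameter, 8 mm deep with a flat floor; this point is the centre of its mouth, at the tray's top face (12 mm above the table). A seated chocolate's underside is 8 mm below it.
- tray_hole4 (a point): Round recess, 48 mm diameter, 8 mm deep with a flat floor; this point is the centre of its mouth, at the tray's top face (12 mm above the table). A seated chocolate's underside is 8 mm below it.
- tray_hole5 (a point): Round recess, 48 mm diameter, 8 mm deep with a flat floor; this point is the centre of its mouth, at the tray's top face (12 mm above the table). A seated chocolate's underside is 8 mm below it.
- scraper_narrow: The narrow scraper, about 0.2 kg, lying flat: steel blade 50 mm wide (y), 75 mm long, 3 mm thick, from the origin along +x; light wooden box-shaped handle 100 mm long, 26 mm wide, 22 mm tall, from the origin along -x. Undersides flush. Origin on the underside where blade and handle meet, on the centre line; z up. Balances about 10 mm behind the origin.
- stop_narrow: Rigid stop hidden inside the narrow slot, 48 to 68 mm behind the slotted face (differs by start and slot: feel for it). Origin: middle of its front face, on the slot's floor; axes as the rack's. A blade that is home has its edge against it; 7 to 27 mm of blade stays outside.
- scraper_wide: The wide scraper, about 0.2 kg, lying flat: steel blade 84 mm wide (y), 75 mm long, 3 mm thick, from the origin along +x; light wooden box-shaped handle 100 mm long, 26 mm wide, 22 mm tall, from the origin along -x. Undersides flush. Origin on the underside where blade and handle meet, on the centre line; z up. Balances about 10 mm behind the origin.
- stop_wide: Rigid stop hidden inside the wide slot, 48 to 68 mm behind the slotted face (differs by start and slot: feel for it). Origin: middle of its front face, on the slot's floor; axes as the rack's. A blade that is home has its edge against it; 7 to 27 mm of blade stays outside.
- rack: Fixed wooden rack, 42 mm tall, 176 mm wide, 90 mm deep. Two slots, 8 mm high, side by side in the face towards its -x: narrow, 55 mm wide, centre at y = +45 mm; wide, 89 mm, centre at y = -45 mm. Blades go in along +x. A ledge 10 mm high, flush with the slot floors, sticks out 45 mm in front of the face. Origin at table level under the slotted face, midway between slot centres.
- cup: Bystander: clear glass cup, 60 mm across, 60 mm tall; not part of the job. Origin at its underside centre.
- bowl: Bystander: steel bowl, 140 mm across, 60 mm tall; not part of the job. Origin at its underside centre.
- jar: Bystander: amber glass jar with steel cap, 60 mm across, 85 mm tall; not part of the job. Origin at its underside centre.
- can: Bystander: steel can, 66 mm across, 100 mm tall; not part of the job. Origin at its underside centre.
Mind the look-alikes: they are no part of the job. Leave any purple look-alike of the scraper_narrow alone. Leave any purple look-alike of the scraper_wide alone.

How it is judged:
By the outcome, as a careful person would: the job done as asked, in the order asked, and still so for the second after the job is handed in, with the robot touching nothing.
Of square0, square1, square2, round0, round1, round2 only 4 to 6 are there at a start; the rules pass over those that are not, and their reading is None.
At some moment in a run one of square0, square1, square2, round0, round1, round2 may be knocked a few centimetres aside while the robot is not near it.
Once in a run the grip may slacken for a moment while it holds something.
It also fails if it takes over 210 s, if anything falls off the work surface, if the arm or the gripper's body presses on something with over 40 N, if the wrist force passes 120 N, or if a joint passes its speed limit or range.

## Working session

There is one attempt and no reset: what is moved stays moved. The work goes in short steps, Python scripts to look and compute and a tool call to move; the robot and the scene stay as the last step left them, time stands still between calls to the robot, and variables do not carry over. Pictures are saved under pics/ and viewed, at most 14 in all, crops included, and the job is handed in when it is done.

Besides the shell and the picture viewer there is one more tool, called after "Request:" by a JSON object that holds its "method" and its "body". move_arm: Moves the arm, as the interface text tells. Its arguments: {"type":"object","properties":{"targets":{"type":"array"},"squeeze":{"type":"number"}},"required":["targets"]}

```bash
mkdir -p pics; python3 - <<'E'
from rig import manip
import cv2
o=manip.get_obs(); print(o)
for n in("top","scene"):
    cv2.imwrite(f"pics/{n}0.png",manip.read_camera(n)); print(n,manip.calibration(n))
E
```

```text
{'time_s': 0.0, 'joints': array([ 1.22499011e+00,  4.23829156e-01,  1.63072580e+00,  7.17090924e-06,
        1.08858406e+00, -1.89694299e-02]), 'joint_vel': array([ 0.0004328 , -0.0008953 , -0.00127269,  0.00011474,  0.00013764,
        0.00061016]), 'joint_torque': array([-2.63321439e-03, -5.57387924e+01, -2.81728917e+01, -2.22333924e-04,
        7.41330266e-03, -1.53377198e-05]), 'eef_pos': array([0.2004593 , 0.59150595, 0.30313883]), 'tool_rot': array([ 1.62693594e-01,  9.86676338e-01, -7.59782834e-04, -1.43361322e-04]), 'ft_force': array([0.50320908, 0.20244649, 0.1190911 ]), 'wrist_torque': array([0.02023494, 0.02602762, 0.03454237]), 'grasp_force': 0.0, 'opening': 1.0013810345042229}
top {'fov_y': 48.67361643490924, 'cx': 312.68850195297705, 'cy': 236.8431466471466, 'k1': -0.1315414527241474, 'extrinsics': array([[ 0.04566646, -0.96953043,  0.24067681,  0.190722  ],
       [-0.99895533, -0.04472657,  0.00936935, -0.01235032],
       [ 0.00168078, -0.24085325, -0.97056009,  1.39168252],
       [ 0.        ,  0.        ,  0.        ,  1.        ]])}
scene {'fov_y': 55.651565415919364, 'cx': 315.4970393198368, 'cy': 242.37781416625967, 'k1': -0.05612391737337282, 'extrinsics': array([[ 0.59874024,  0.70035278, -0.3886079 ,  0.92342467],
       [ 0.80093095, -0.52084558,  0.29534639, -0.30072369],
       [ 0.00444195, -0.48808387, -0.87278543,  0.93993602],
       [ 0.        ,  0.        ,  0.        ,  1.        ]])}
```

View pics/top0.png

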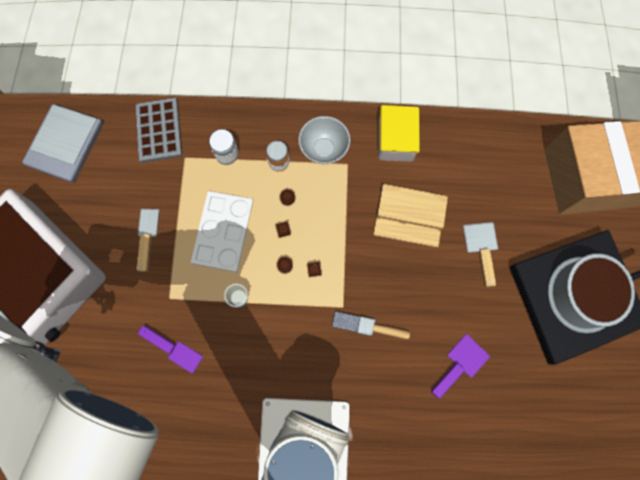

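View pics/scene0.png

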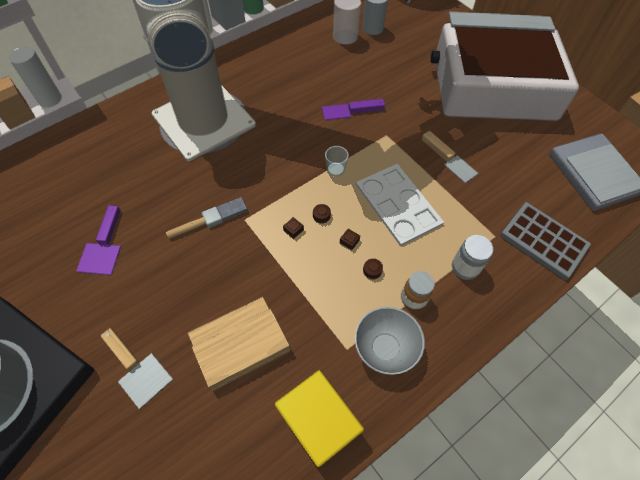

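Top picture: 4 chocolates, rounds at (288,197) and (285,265), squares at (283,229) and (314,269). The tray is at (222,232), the narrow scraper at (148,240), the wide one at (482,250) and the rack at (410,215). The scene picture shows the same layout; the purple scrapers and the brush are decoys.

```bash
cat > h.py <<'E'
import numpy as np, cv2
from rig import manip
C={}
for n in("top","scene"):
    c=manip.calibration(n); f=240/np.tan(np.radians(c["fov_y"]/2))
    C[n]=(np.array([[f,0,c["cx"]],[0,f,c["cy"]],[0,0,1.]]),np.array([c["k1"],0,0,0.]),np.array(c["extrinsics"]))
def ray(n,uv):
    K,d,E=C[n]; p=cv2.undistortPoints(np.float64(uv).reshape(-1,1,2),K,d).reshape(-1,2)
    return E[:3,3],np.c_[p,np.ones(len(p))]@E[:3,:3].T
def plane(n,uv,z):
    o,r=ray(n,uv); return (o+r*((z-o[2])/r[:,2])[:,None])[:,:2]
def proj(n,P):
    K,d,E=C[n]; R=E[:3,:3].T
    return cv2.projectPoints(np.float64(P).reshape(-1,1,3),cv2.Rodrigues(R)[0],-R@E[:3,3],K,d)[0].reshape(-1,2)
def tri(u1,u2):
    (o1,r1),(o2,r2)=ray("top",[u1]),ray("scene",[u2]); a,b=r1[0],r2[0]
    s=np.linalg.lstsq(np.c_[a,-b],o2-o1,rcond=None)[0]; p,q=o1+s[0]*a,o2+s[1]*b
    return (p+q)/2,np.linalg.norm(p-q)
def rectify(n,img,x0,x1,y0,y1,z,s=1000):
    "metric bird's-eye picture of plane z, up=+x left=+y, s px per m"
    X,Y=np.meshgrid(np.arange(x1,x0,-1/s),np.arange(y1,y0,-1/s),indexing="ij")
    m=proj(n,np.c_[X.ravel(),Y.ravel(),np.full(X.size,z)]).reshape(*X.shape,2).astype(np.float32)
    return cv2.remap(img,m[...,0],m[...,1],cv2.INTER_CUBIC)
def chocs(n,img,z=0.013,pr=False):
    hsv=cv2.cvtColor(img,cv2.COLOR_BGR2HSV); m=(hsv[...,2]<75).astype(np.uint8)
    out=[]
    for c in cv2.findContours(m,0,1)[0]:
        a=cv2.contourArea(c)
        if 60<a<600:
            M=cv2.moments(c); u=[M["m10"]/M["m00"],M["m01"]/M["m00"]]; p=plane(n,[u],z)[0]
            if .3<p[0]<.85 and -.2<p[1]<.35: out.append((u,p,a,c))
    return out
E
python3 - <<'E'
from h import *
I={n:cv2.imread(f"pics/{n}0.png") for n in C}
for n in C:
    for u,p,a,c in chocs(n,I[n]): print(n,np.round(u,1),p.round(4),a)
a=[rectify(n,I[n],.40,.72,-.10,.28,.012,2000)[::2,::2] for n in C]
cv2.imwrite("pics/mat.png",np.hstack([a[0],a[1]]))
a=[rectify(n,I[n],.40,.66,-.47,-.07,.03,1000) for n in C]
b=[rectify(n,I[n],.40,.62,.24,.40,.012,1000) for n in C]
cv2.imwrite("pics/rack.png",np.hstack(a))
E
```

```text
top [284.4 264.4] [0.4542 0.0722] 131.0
top [287.1 197. ] [0.6415 0.0757] 127.5
scene [425.9 312.3] [0.792  0.1007] 353.5
scene [478.9 282.4] [0.8123 0.2459] 461.0
scene [372.4 268.7] [0.6424 0.0755] 279.5
scene [349.7 239.2] [0.5518 0.0824] 227.5
scene [295.1 230.3] [ 0.4555 -0.0062] 105.0
scene [230.3 218.6] [ 0.3358 -0.1124] 202.0
scene [321.3 213.4] [0.4547 0.0723] 244.0
```

View pics/mat.png

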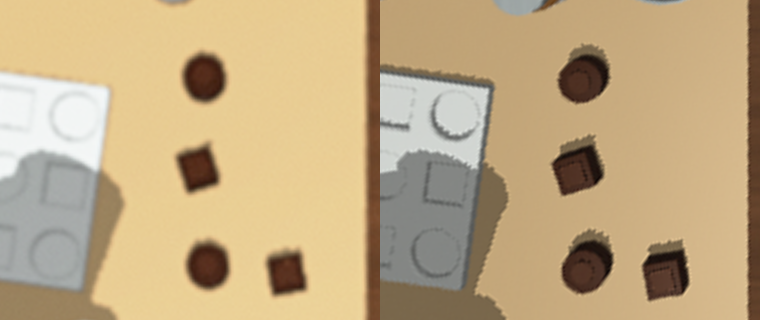

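View pics/rack.png

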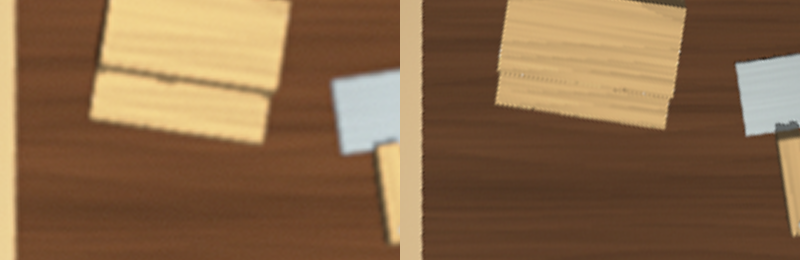

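The rectified mat view shows the tray holes in the right column as round/square/round and in the left column as square/round/square. The rack's face line runs from about (102,67) to (270,92), so its yaw is about -8.5°. Next I'll get numeric poses.

```bash
cat >> h.py <<'E'
def blob(n,img,x0,x1,y0,y1,z,fn,s=1000,at=None):
    "biggest blob of mask fn(hsv) in rectified window -> (centre xy, minAreaRect corners xy, area mm2)"
    r=rectify(n,img,x0,x1,y0,y1,z,s); m=fn(cv2.cvtColor(r,cv2.COLOR_BGR2HSV).astype(int)).astype(np.uint8)
    m=cv2.morphologyEx(m,cv2.MORPH_OPEN,np.ones((5,5),np.uint8))
    cs=cv2.findContours(m,cv2.RETR_EXTERNAL,cv2.CHAIN_APPROX_NONE)[0]
    c=max(cs,key=cv2.contourArea); c=cv2.convexHull(c); M=cv2.moments(c)
    w=lambda u:np.array([x1-u[1]/s,y1-u[0]/s])
    R=cv2.minAreaRect(c)
    return w([M["m10"]/M["m00"],M["m01"]/M["m00"]]),np.array([w(u) for u in cv2.boxPoints(R)]),M["m00"]/s/s*1e6,c,r
def longaxis(b):
    e=[b[1]-b[0],b[2]-b[1]]; l=[np.linalg.norm(v) for v in e]; v=e[int(l[1]>l[0])]; a=np.degrees(np.arctan2(v[1],v[0]))
    return round((a+90)%180-90,2),np.round(sorted(l),4)
TRAY=lambda h:(h[...,1]<60)&(h[...,2]>70)
CH=lambda h:(h[...,2]<95)
BL=lambda h:(h[...,1]<70)&(h[...,2]>70)
WD=lambda h:(h[...,0]>13)&(h[...,0]<30)&(h[...,1]>70)&(h[...,2]>90)
E
python3 - <<'E'
from h import *
I={n:cv2.imread(f"pics/{n}0.png") for n in C}
W={"tray":(.42,.70,.12,.32,.006,TRAY),"nblade":(.44,.64,.34,.46,.0015,BL),"nhand":(.38,.60,.36,.46,.011,WD),
 "wblade":(.40,.62,-.52,-.37,.0015,BL),"whand":(.36,.50,-.52,-.38,.011,WD),
 "rackbody":(.40,.70,-.40,-.13,.042,WD)}
for k,(x0,x1,y0,y1) in {"r0":(.41,.49,.03,.11),"s0":(.41,.49,-.045,.03),"s1":(.51,.59,.04,.12),"r1":(.60,.68,.035,.115)}.items(): W[k]=(x0,x1,y0,y1,.012,CH)
tiles=[]
for k,w in W.items():
    for n in C:
        try:
            c,b,a,ct,r=blob(n,I[n],*w); print(k,n,c.round(4),longaxis(b),round(a))
            if k in("nblade","nhand","wblade","whand","rackbody","tray"):
                cv2.drawContours(r,[ct],-1,(0,0,255),1); t=np.zeros((300,270,3),np.uint8); t[:min(300,r.shape[0]),:r.shape[1]]=r[:300]; tiles.append(t)
        except Exception as e: print(k,n,e)
h=lambda l:cv2.resize(np.hstack(l),None,fx=.49,fy=.49)
print(len(tiles))
tiles+=[tiles[0]*0]*(12-len(tiles))
cv2.imwrite("pics/m.png",np.vstack([h(tiles[:6]),h(tiles[6:12])]))
# rack lines: rectified at z=.042 top
r=rectify("top",I["top"],.45,.65,-.36,-.16,.042,2000);s=rectify("scene",I["scene"],.45,.65,-.36,-.16,.042,2000)
cv2.imwrite("pics/rk.png",np.hstack([r,s]))
E
```

```text
tray top [0.5418 0.2477] (np.float32(-7.94), array([0.1313, 0.2099], dtype=float32)) 27198
tray scene [0.5395 0.2483] (np.float32(-8.13), array([0.1336, 0.2111], dtype=float32)) 27656
nblade top [0.5573 0.4439] (np.float32(0.0), array([0.032, 0.081], dtype=float32)) 2467
nblade scene [0.5551 0.4447] (np.float32(0.0), array([0.031, 0.078], dtype=float32)) 2382
nhand top [0.4905 0.3675] (np.float32(0.0), array([0.015, 0.219], dtype=float32)) 3285
nhand scene [0.4886 0.3648] (np.float32(0.0), array([0.01 , 0.219], dtype=float32)) 2083
wblade top [ 0.5568 -0.4572] (np.float32(-81.35), array([0.0811, 0.0904], dtype=float32)) 7203
wblade scene [ 0.5554 -0.4556] (np.float32(-81.47), array([0.0783, 0.0864], dtype=float32)) 6694
whand top [ 0.4592 -0.4735] (np.float32(7.7), array([0.0344, 0.0856], dtype=float32)) 2786
whand scene [ 0.4566 -0.4711] (np.float32(8.0), array([0.0281, 0.0894], dtype=float32)) 2404
rackbody top [ 0.5981 -0.257 ] (np.float32(81.47), array([0.1538, 0.1857], dtype=float32)) 27951
rackbody scene [ 0.6089 -0.2593] (np.float32(81.51), array([0.1253, 0.1788], dtype=float32)) 22096
r0 top [0.4544 0.0723] (np.float32(0.0), array([0.037, 0.04 ], dtype=float32)) 1228
r0 scene [0.4545 0.073 ] (np.float32(-39.29), array([0.0438, 0.0553], dtype=float32)) 1924
s0 top [ 0.4464 -0.0063] (np.float32(10.3), array([0.031 , 0.0346], dtype=float32)) 1032
s0 scene [ 0.4464 -0.0057] (np.float32(9.46), array([0.0424, 0.0442], dtype=float32)) 1741
s1 top [0.551  0.0821] (np.float32(17.35), array([0.031 , 0.0366], dtype=float32)) 1083
s1 scene [0.5508 0.0824] (np.float32(-71.57), array([0.0405, 0.0455], dtype=float32)) 1708
r1 top [0.6422 0.076 ] (np.float32(0.0), array([0.037, 0.042], dtype=float32)) 1286
r1 scene [0.6423 0.0764] (np.float32(-63.43), array([0.0438, 0.0514], dtype=float32)) 1790
12
```

View pics/m.png

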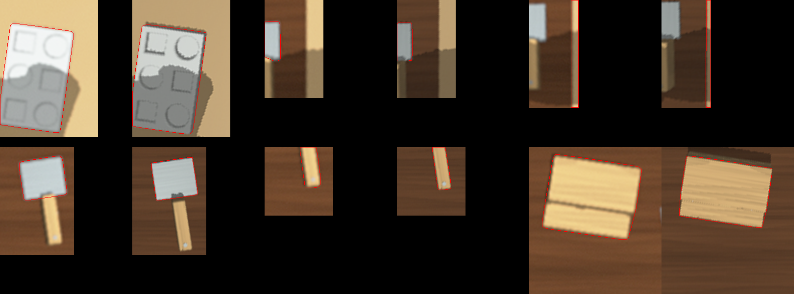

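View pics/rk.png

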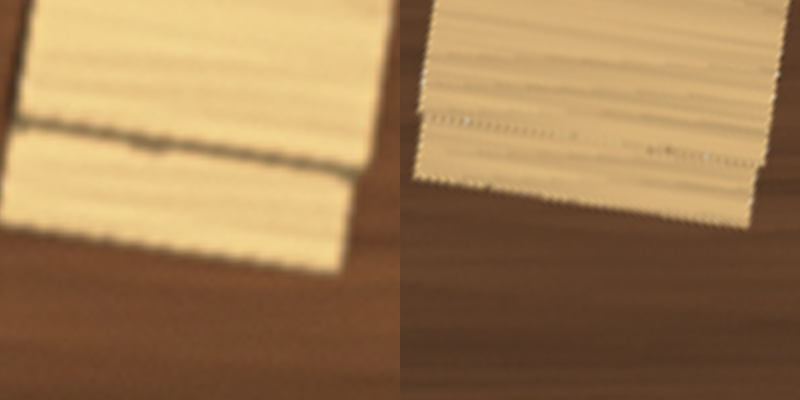

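```bash
cat >> h.py <<'E'
from scipy.spatial.transform import Rotation as Ro
def plan(wps,p=None,psi=None):
    "wps: x,y,z(m),psi (deg, tool y direction, tool down) -> tool-frame shift cm, turn deg, rows, per leg"
    if p is None:
        o=manip.get_obs(); p=o["eef_pos"]; R=Ro.from_quat(o["tool_rot"]).as_matrix(); psi=np.degrees(np.arctan2(R[1,1],R[0,1]))
        print("t",round(o["time_s"],1),"p",p.round(4),"psi",round(psi,2),"j",o["joints"].round(2),"F",o["ft_force"].round(1),"op",round(o["opening"]*8.54,2),"g",round(o["grasp_force"],1))
    for w in wps:
        y=np.array([np.cos(np.radians(psi)),np.sin(np.radians(psi)),0]); z=np.array([0,0,-1.]); x=np.cross(y,z)
        d=np.array(w[:3])-p; t=(w[3]-psi+180)%360-180
        print("->",w,"shift",(100*np.array([x@d,y@d,z@d])).round(2),"turn",round(-t,2),"rows",int(np.ceil(max(np.linalg.norm(d)/.05,abs(t)/8.59)))+1)
        p,psi=np.array(w[:3]),w[3]
TC=np.array([.5407,.2475]); TY=-8.0
def hole(i,j):  # i -1..1 along x, j -1/1 along y
    a=np.radians(TY); return (TC+.07*i*np.array([np.cos(a),np.sin(a)])+.032*j*np.array([-np.sin(a),np.cos(a)])).round(4)
E
python3 - <<'E'
from h import *
print(hole(1,-1),hole(0,-1),hole(-1,-1),hole(-1,1))
h=hole(1,-1)
plan([(.6422,.0763,.15,82),(.6422,.0763,.080,82),(*h,.15,82),(*h,.085,82)])
I={n:cv2.imread(f"pics/{n}0.png") for n in C}
for k,w in {"nblade":(.48,.66,.38,.53,.0015,BL),"nhand":(.40,.57,.38,.53,.011,lambda h:(h[...,0]>14)&(h[...,0]<32)&(h[...,1]>70)&(h[...,2]>65))}.items():
    for n in C:
        c,b,a,ct,r=blob(n,I[n],*w); print(k,n,c.round(4),longaxis(b),round(a))
E
```

```text
[0.6056 0.2061] [0.5362 0.2158] [0.4669 0.2256] [0.4758 0.2889]
t 0.1 p [0.2005 0.5916 0.3032] psi 71.27 j [ 1.22  0.42  1.63  0.    1.09 -0.02] F [ 0.1 -0.6 -0. ] op 8.52 g 0.0
-> (0.6422, 0.0763, 0.15, 82) shift [-58.38 -34.62  15.32] turn -10.73 rows 15
-> (0.6422, 0.0763, 0.08, 82) shift [0. 0. 7.] turn 0 rows 3
-> (np.float64(0.6056), np.float64(0.2061), 0.15, 82) shift [ 5.43 12.34 -7.  ] turn 0 rows 5
-> (np.float64(0.6056), np.float64(0.2061), 0.085, 82) shift [0.  0.  6.5] turn 0 rows 3
nblade top [0.5566 0.4555] (np.float32(0.0), array([0.055, 0.081], dtype=float32)) 4327
nblade scene [0.555  0.4561] (np.float32(0.0), array([0.054, 0.078], dtype=float32)) 4162
nhand top [0.4675 0.4552] (np.float32(1.51), array([0.0359, 0.1043], dtype=float32)) 3526
nhand scene [0.4666 0.4551] (np.float32(0.92), array([0.0432, 0.108 ], dtype=float32)) 4440
```

Request:
{"method": "move_arm", "body": {"targets": [[6.4,-29.2,-17.3,7.6,0,0,-10.7],[6.4,-29.2,-17.3,7.6,0,0,-10.7],[6.4,-29.2,-17.3,7.6,0,0,-10.7],[6.4,-29.2,-17.3,7.6,0,0,-10.7],[6.4,-29.2,-17.3,7.6,0,0,-10.7],[6.4,-58.4,-34.6,13.3,0,0,-10.7],[6.4,-58.4,-34.6,13.3,0,0,-10.7],[6.4,-58.4,-34.6,13.3,0,0,-10.7],[6.4,-58.4,-34.6,13.3,0,0,-10.7],[6.4,-58.4,-34.6,13.3,0,0,-10.7],[6.4,-58.4,-34.6,13.3,0,0,-10.7],[6.4,-58.4,-34.6,13.3,0,0,-10.7]]}}

```text
time_s: 1.3
eef_pos: [0.5846, 0.1436, 0.1866]
tool_rot: [0.07, 0.998, -0.0, -0.0]
ft_force: [-0.1, 1.0, 0.4]
opening: 0.748
grasp_force: 0.0
```

```bash
python3 -c "
from h import *
plan([(.6422,.0763,.12,82)])"
```

```text
t 1.3 p [0.5846 0.1436 0.1866] psi 81.96 j [ 0.22  0.54  1.75  0.    0.85 -1.21] F [-0.1  1.   0.4] op 6.39 g 0.0
-> (0.6422, 0.0763, 0.12, 82) shift [-6.65 -5.86  6.66] turn -0.04 rows 4
```

Request:
{"method": "move_arm", "body": {"targets": [[6.4,-6.6,-5.9,6.0,0,0,0],[6.4,-6.6,-5.9,6.0,0,0,0],[6.4,-6.6,-5.9,6.0,0,0,0],[6.4,-6.6,-5.9,6.0,0,0,0],[6.4,-6.6,-5.9,6.0,0,0,0],[6.4,-6.6,-5.9,6.0,0,0,0]]}}

```text
time_s: 1.9
eef_pos: [0.6404, 0.0791, 0.1283]
tool_rot: [0.069, 0.998, 0.0, 0.0]
ft_force: [0.1, -0.6, 0.3]
opening: 0.753
grasp_force: 0.0
```

```bash
python3 -c "
from h import *
plan([(.6422,.0763,.08,82),(*hole(1,-1),.14,82)])"
```

```text
t 1.9 p [0.6404 0.0791 0.1283] psi 82.06 j [ 0.1   0.68  1.67  0.    0.79 -1.33] F [ 0.1 -0.6  0.3] op 6.43 g 0.0
-> (0.6422, 0.0763, 0.08, 82) shift [-0.21 -0.26  4.83] turn 0.06 rows 2
-> (np.float64(0.6056), np.float64(0.2061), 0.14, 82) shift [ 5.43 12.34 -6.  ] turn 0 rows 4
```

Request:
{"method": "move_arm", "body": {"targets": [[6.4,-0.2,-0.25,2.5,0,0,0],[6.4,-0.2,-0.25,4.2,0,0,0],[6.4,-0.2,-0.25,4.8,0,0,0],[6.4,-0.2,-0.25,4.8,0,0,0],[6.4,-0.2,-0.25,4.8,0,0,0]]}}

```text
time_s: 2.4
eef_pos: [0.6426, 0.0754, 0.0797]
tool_rot: [0.07, 0.998, 0.0, 0.0]
ft_force: [0.5, 0.6, 0.1]
opening: 0.749
grasp_force: 0.0
```

```bash
python3 -c "
from h import *
plan([(.6422,.0763,.08,82),(*hole(1,-1),.12,82)])"
```

```text
t 2.4 p [0.6426 0.0754 0.0797] psi 82.0 j [ 0.1   0.75  1.67  0.    0.72 -1.33] F [0.5 0.6 0.1] op 6.39 g 0.0
-> (0.6422, 0.0763, 0.08, 82) shift [ 0.05  0.08 -0.03] turn -0.0 rows 2
-> (np.float64(0.6056), np.float64(0.2061), 0.12, 82) shift [ 5.43 12.34 -4.  ] turn 0 rows 4
```

Request:
{"method": "move_arm", "body": {"targets": [[3.8,0,0.1,0,0,0,0],[3.8,0,0.1,0,0,0,0],[3.8,0,0.1,0,0,0,0],[3.8,0,0.1,0,0,0,0],[3.8,0,0.1,0,0,0,0],[3.8,0,0.1,-3,0,0,0],[3.8,2.2,5,-5,0,0,0],[3.8,4.4,10,-5,0,0,0],[3.8,5.5,12.4,-5,0,0,0],[3.8,5.5,12.4,-5,0,0,0],[3.8,5.5,12.4,-4,0,0,0],[3.8,5.5,12.4,-4,0,0,0]], "squeeze": 40}}

```text
time_s: 3.6
eef_pos: [0.6047, 0.2046, 0.1178]
tool_rot: [0.07, 0.998, -0.001, -0.001]
ft_force: [0.4, -0.7, -0.5]
opening: 0.5
grasp_force: 29.2
```

```bash
python3 -c "
from h import *
plan([(*hole(1,-1),.085,82)])"
```

```text
t 3.6 p [0.6047 0.2046 0.1178] psi 81.95 j [ 0.31  0.69  1.69 -0.    0.77 -1.12] F [ 0.4 -0.7 -0.5] op 4.27 g 29.2
-> (np.float64(0.6056), np.float64(0.2061), 0.085, 82) shift [-0.07  0.17  3.28] turn -0.05 rows 2
```

Request:
{"method": "move_arm", "body": {"targets": [[3.8,-0.1,0.15,2,0,0,0],[3.8,-0.1,0.15,2.8,0,0,0],[3.8,-0.1,0.15,3.2,0,0,0],[3.8,-0.1,0.15,3.4,0,0,0],[3.8,-0.1,0.15,3.4,0,0,0]]}}

```text
time_s: 4.1
eef_pos: [0.6066, 0.2065, 0.0852]
tool_rot: [0.07, 0.998, -0.0, -0.0]
ft_force: [-0.6, -1.0, -0.4]
opening: 0.493
grasp_force: 43.1
```

```bash
python3 -c "
from h import *
plan([(*hole(1,-1),.084,82)])
cv2.imwrite('pics/t1.png',np.hstack([cv2.resize(manip.read_camera(n)[a:a+130,b:b+130],None,fx=3,fy=3,interpolation=2) for n,a,b in(('top',160,170),('scene',140,330))]))"
```

```text
t 4.1 p [0.6066 0.2065 0.0852] psi 81.94 j [ 0.31  0.74  1.68 -0.    0.72 -1.12] F [-0.6 -1.  -0.4] op 4.21 g 43.1
-> (np.float64(0.6056), np.float64(0.2061), 0.084, 82) shift [ 0.1  -0.05  0.12] turn -0.06 rows 2
```

View pics/t1.png

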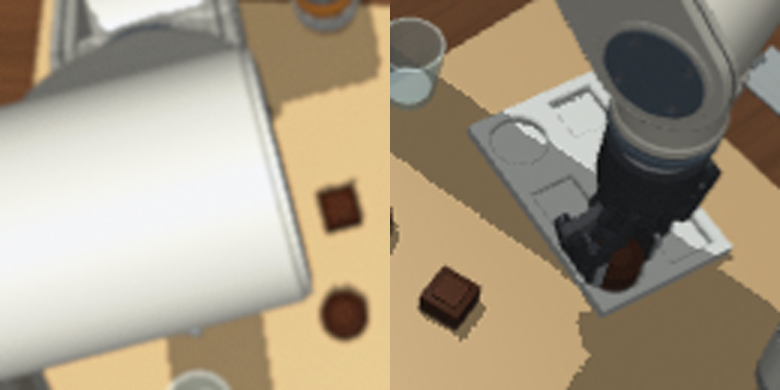

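Top view is blocked by the arm; the scene view shows the round chocolate sunk in its recess with no contact force. I'll release it and go for the next one.

Request:
{"method": "move_arm", "body": {"targets": [[5.4,0,0,0,0,0,0],[5.4,0,0,0,0,0,0],[5.4,0,0,0,0,0,0],[5.4,0,0,-2,0,0,0],[5.4,0,0,-6,0,0,0],[5.4,0,0,-6,0,0,0],[5.4,0,0,-6,0,0,0]]}}

```text
time_s: 4.9
eef_pos: [0.607, 0.2072, 0.1464]
tool_rot: [0.07, 0.998, 0.0, 0.001]
ft_force: [0.3, 0.2, -0.6]
opening: 0.629
grasp_force: 0.0
```

```bash
python3 -c "
from h import *
plan([(.5509,.0823,.13,107.5),(.5509,.0823,.08,107.5)])"
```

```text
t 4.9 p [0.607  0.2072 0.1464] psi 81.98 j [ 0.31  0.65  1.68 -0.    0.82 -1.12] F [ 0.3  0.2 -0.6] op 5.38 g 0.0
-> (0.5509, 0.0823, 0.13, 107.5) shift [  3.82 -13.15   1.64] turn -25.52 rows 4
-> (0.5509, 0.0823, 0.08, 107.5) shift [0. 0. 5.] turn -0.0 rows 2
```

Request:
{"method": "move_arm", "body": {"targets": [[5.4,3.8,-13.15,1.6,0,0,-25.5],[5.4,3.8,-13.15,1.6,0,0,-25.5],[5.4,3.8,-13.15,1.6,0,0,-25.5],[5.4,3.8,-13.15,1.6,0,0,-25.5],[5.4,3.8,-13.15,1.6,0,0,-25.5],[5.4,3.8,-13.15,1.6,0,0,-25.5]]}}

```text
time_s: 5.5
eef_pos: [0.551, 0.0826, 0.1289]
tool_rot: [-0.151, 0.988, 0.0, 0.0]
ft_force: [1.1, 0.6, -0.1]
opening: 0.632
grasp_force: 0.0
```

```bash
python3 -c "
from h import *
plan([(.5509,.0823,.08,107.5)])
I={n:manip.read_camera(n) for n in C}
for n in C:
    try:
        c,b,a,ct,r=blob(n,I[n],.51,.59,.04,.12,.012,CH); print(n,c.round(4),longaxis(b),a)
    except Exception as e: print(e)
"
```

```text
t 5.5 p [0.551  0.0826 0.1289] psi 107.42 j [ 0.13  0.58  1.87  0.    0.68 -1.75] F [ 1.1  0.6 -0.1] op 5.39 g 0.0
-> (0.5509, 0.0823, 0.08, 107.5) shift [ 0.02 -0.02  4.89] turn -0.08 rows 2
max() iterable argument is empty
scene [0.539  0.0868] (np.float32(0.0), array([0.062, 0.064], dtype=float32)) 3096.5
```

Request:
{"method": "move_arm", "body": {"targets": [[5.4,0,0,3,0,0,0],[5.4,0,0,4.5,0,0,0],[5.4,0,0,4.9,0,0,0],[5.4,0,0,4.9,0,0,0],[3.0,0,0,4.9,0,0,0],[3.0,0,0,4.9,0,0,0],[3.0,0,0,4.9,0,0,0],[3.0,0,0,4.9,0,0,0],[3.0,0,0,4.9,0,0,0],[3.0,0,0,2,0,0,0],[3.0,0,0,0,0,0,0],[3.0,0,0,0,0,0,0]], "squeeze": 40}}

```text
time_s: 6.8
eef_pos: [0.552, 0.0821, 0.1317]
tool_rot: [-0.152, 0.988, -0.0, 0.002]
ft_force: [0.9, 0.5, -0.2]
opening: 0.409
grasp_force: 40.7
```

Request:
{"method": "move_arm", "body": {"targets": [[3.0,-0.9,4.4,0,0,0,8.5],[3.0,-1.7,8.8,0,0,0,17],[3.0,-2.6,13.1,0,0,0,25.4],[3.0,-2.6,13.1,0.8,0,0,25.4],[3.0,-2.6,13.1,0.8,0,0,25.4],[3.0,-2.6,13.1,0.8,0,0,25.4]]}}

```text
time_s: 7.4
eef_pos: [0.5353, 0.2138, 0.1203]
tool_rot: [0.068, 0.998, -0.001, -0.001]
ft_force: [0.9, -0.3, -1.2]
opening: 0.409
grasp_force: 40.8
```

```bash
python3 -c "
from h import *
plan([(*hole(0,-1),.084,82)])"
```

```text
t 7.4 p [0.5353 0.2138 0.1203] psi 82.16 j [ 0.36  0.62  1.83 -0.    0.7  -1.07] F [ 0.9 -0.3 -1.2] op 3.49 g 40.8
-> (np.float64(0.5362), np.float64(0.2158), 0.084, 82) shift [-0.06  0.21  3.63] turn 0.16 rows 2
```

Request:
{"method": "move_arm", "body": {"targets": [[3.0,0,0.15,2,0,0,0],[3.0,0,0.15,2.9,0,0,0],[3.0,0,0.15,3.3,0,0,0],[3.0,0,0.15,3.5,0,0,0],[3.0,0,0.15,3.6,0,0,0],[3.0,0,0.15,3.6,0,0,0]]}}

```text
time_s: 8.0
eef_pos: [0.5364, 0.2161, 0.0856]
tool_rot: [0.069, 0.998, 0.0, 0.0]
ft_force: [1.3, 1.0, -0.1]
opening: 0.41
grasp_force: 40.8
```

```bash
python3 -c "
from h import *
plan([(*hole(0,-1),.084,82)])"
```

```text
t 8.0 p [0.5364 0.2161 0.0856] psi 82.07 j [ 0.36  0.68  1.83 -0.    0.63 -1.07] F [ 1.3  1.  -0.1] op 3.5 g 40.8
-> (np.float64(0.5362), np.float64(0.2158), 0.084, 82) shift [ 0.02 -0.03  0.16] turn 0.07 rows 2
```

Request:
{"method": "move_arm", "body": {"targets": [[4.6,0,0,0,0,0,0],[4.6,0,0,0,0,0,0],[4.6,0,0,0,0,0,0],[4.6,0,0,-2,0,0,0],[4.6,0,0,-5,0,0,0],[6.2,0,0,-5,0,0,0],[6.2,0,0,-5,0,0,0]]}}

```text
time_s: 8.7
eef_pos: [0.5365, 0.2164, 0.136]
tool_rot: [0.069, 0.998, 0.0, 0.001]
ft_force: [1.1, -0.7, 0.0]
opening: 0.727
grasp_force: 0.0
```

```bash
python3 -c "
from h import *
I={n:manip.read_camera(n) for n in C}
for k,w in {'r0':(.41,.49,.03,.11),'s0':(.41,.49,-.045,.03)}.items():
  for n in C:
    try:
        c,b,a,ct,r=blob(n,I[n],*w,.012,CH); print(k,n,c.round(4),longaxis(b),a)
    except Exception as e: print(e)
plan([(.4545,.0727,.13,82),(.4545,.0727,.08,82),(.4545,.0727,.12,82),(*hole(-1,-1),.12,82)])
"
```

```text
r0 top [0.4546 0.0723] (np.float32(0.0), array([0.037, 0.041], dtype=float32)) 1245.0
r0 scene [0.4545 0.073 ] (np.float32(-39.29), array([0.0438, 0.0553], dtype=float32)) 1924.0
s0 top [ 0.4465 -0.0064] (np.float32(10.78), array([0.0312, 0.035 ], dtype=float32)) 1042.0
s0 scene [ 0.4464 -0.0057] (np.float32(9.46), array([0.0424, 0.0442], dtype=float32)) 1741.0000000000002
t 8.8 p [0.5357 0.2161 0.1347] psi 82.08 j [ 0.36  0.6   1.83 -0.    0.72 -1.07] F [-0.8  0.4 -0.2] op 6.2 g 0.0
-> (0.4545, 0.0727, 0.13, 82) shift [  6.07 -15.32   0.47] turn 0.08 rows 5
-> (0.4545, 0.0727, 0.08, 82) shift [0. 0. 5.] turn 0 rows 2
-> (0.4545, 0.0727, 0.12, 82) shift [ 0.  0. -4.] turn 0 rows 2
-> (np.float64(0.4669), np.float64(0.2256), 0.12, 82) shift [ 0.9  15.31  0.  ] turn 0 rows 5
```

Request:
{"method": "move_arm", "body": {"targets": [[6.2,6.1,-15.3,0.5,0,0,0],[6.2,6.1,-15.3,0.5,0,0,0],[6.2,6.1,-15.3,0.5,0,0,0],[6.2,6.1,-15.3,0.5,0,0,0],[6.2,6.1,-15.3,0.5,0,0,0],[6.2,6.1,-15.3,0.5,0,0,0],[6.2,6.1,-15.3,0.5,0,0,0]]}}

```text
time_s: 9.5
eef_pos: [0.4558, 0.074, 0.1302]
tool_rot: [0.069, 0.998, 0.0, 0.001]
ft_force: [-0.7, -0.1, -0.5]
opening: 0.726
grasp_force: 0.0
```

Request:
{"method": "move_arm", "body": {"targets": [[6.2,0,0,3,0,0,0],[6.2,0,0,4.5,0,0,0],[6.2,0,0,5,0,0,0],[6.2,0,0,5,0,0,0],[3.8,0,0,5,0,0,0],[3.8,0,0,5,0,0,0],[3.8,0,0,5,0,0,0],[3.8,0,0,5,0,0,0],[3.8,0,0,5,0,0,0],[3.8,0,0,3,0,0,0],[3.8,0,0,1,0,0,0],[3.8,0,0,1,0,0,0]], "squeeze": 40}}

```text
time_s: 10.7
eef_pos: [0.4559, 0.0732, 0.1222]
tool_rot: [0.069, 0.998, 0.0, 0.002]
ft_force: [0.6, 0.1, -0.8]
opening: 0.491
grasp_force: 40.7
```

Request:
{"method": "move_arm", "body": {"targets": [[3.8,0.3,5,0,0,0,0],[3.8,0.6,10,0,0,0,0],[3.8,0.9,15.3,0,0,0,0],[3.8,0.9,15.3,0,0,0,0],[3.8,0.9,15.3,0,0,0,0],[3.8,0.9,15.3,0,0,0,0]]}}

```text
time_s: 11.3
eef_pos: [0.466, 0.2249, 0.1196]
tool_rot: [0.069, 0.998, -0.001, -0.001]
ft_force: [-1.3, -0.1, -0.4]
opening: 0.491
grasp_force: 40.8
```

```bash
python3 -c "
from h import *
plan([(*hole(-1,-1),.084,82)])"
```

```text
t 11.3 p [0.466  0.2249 0.1196] psi 82.07 j [ 0.43  0.56  1.96 -0.    0.62 -1.01] F [-1.3 -0.1 -0.4] op 4.19 g 40.8
-> (np.float64(0.4669), np.float64(0.2256), 0.084, 82) shift [-0.08  0.08  3.56] turn 0.07 rows 2
```

Request:
{"method": "move_arm", "body": {"targets": [[3.8,-0.15,0.05,2,0,0,0],[3.8,-0.15,0.05,2.9,0,0,0],[3.8,-0.15,0.05,3.3,0,0,0],[3.8,-0.15,0.05,3.4,0,0,0],[3.8,-0.15,0.05,3.5,0,0,0],[3.8,-0.15,0.05,3.5,0,0,0]]}}

```text
time_s: 11.9
eef_pos: [0.4686, 0.226, 0.0855]
tool_rot: [0.069, 0.998, 0.0, 0.0]
ft_force: [0.3, 0.3, -0.4]
opening: 0.495
grasp_force: 40.8
```

```bash
python3 -c "
from h import *
plan([(*hole(-1,-1),.084,82)])"
```

```text
t 11.9 p [0.4686 0.226  0.0855] psi 82.06 j [ 0.43  0.63  1.96 -0.    0.55 -1.01] F [ 0.3  0.3 -0.4] op 4.23 g 40.8
-> (np.float64(0.4669), np.float64(0.2256), 0.084, 82) shift [ 0.16 -0.07  0.15] turn 0.06 rows 2
```

Request:
{"method": "move_arm", "body": {"targets": [[5.4,0,0,0,0,0,0],[5.4,0,0,0,0,0,0],[5.4,0,0,0,0,0,0],[5.4,0,0,-2,0,0,0],[5.4,0,0,-5,0,0,0],[5.4,0,0,-5,0,0,0],[5.4,0,0,-5,0,0,0]]}}

```text
time_s: 12.6
eef_pos: [0.4687, 0.2264, 0.1358]
tool_rot: [0.069, 0.998, 0.0, 0.001]
ft_force: [0.7, -0.1, -0.3]
opening: 0.63
grasp_force: 0.0
```

```bash
python3 -c "
from h import *
I={n:manip.read_camera(n) for n in C}
for k,w in {'s0':(.41,.49,-.045,.03)}.items():
  for n in C:
    try:
        c,b,a,ct,r=blob(n,I[n],*w,.012,CH); print(k,n,c.round(4),longaxis(b),a)
    except Exception as e: print(e)
plan([(.4465,-.006,.13,100),(.4465,-.006,.08,100),(.4465,-.006,.14,100),(*hole(-1,1),.14,82)])
"
```

```text
s0 top [ 0.4465 -0.0064] (np.float32(10.3), array([0.031, 0.035], dtype=float32)) 1040.0000000000002
s0 scene [ 0.4464 -0.0057] (np.float32(9.46), array([0.0424, 0.0442], dtype=float32)) 1741.0000000000002
t 12.7 p [0.4679 0.226  0.1347] psi 82.08 j [ 0.43  0.54  1.95 -0.    0.65 -1.01] F [-0.   0.1  0.1] op 5.4 g 0.0
-> (0.4465, -0.006, 0.13, 100) shift [ -1.07 -23.27   0.47] turn -17.92 rows 6
-> (0.4465, -0.006, 0.08, 100) shift [0. 0. 5.] turn 0 rows 2
-> (0.4465, -0.006, 0.14, 100) shift [ 0.  0. -6.] turn 0 rows 3
-> (np.float64(0.4758), np.float64(0.2889), 0.14, 82) shift [-8.01 28.53  0.  ] turn 18 rows 7
```

Request:
{"method": "move_arm", "body": {"targets": [[5.4,-1.1,-23.3,0.5,0,0,-18],[5.4,-1.1,-23.3,0.5,0,0,-18],[5.4,-1.1,-23.3,0.5,0,0,-18],[5.4,-1.1,-23.3,0.5,0,0,-18],[5.4,-1.1,-23.3,0.5,0,0,-18],[5.4,-1.1,-23.3,0.5,0,0,-18],[5.4,-1.1,-23.3,0.5,0,0,-18],[5.4,-1.1,-23.3,0.5,0,0,-18]]}}

```text
time_s: 13.5
eef_pos: [0.447, -0.0055, 0.1298]
tool_rot: [-0.088, 0.996, 0.0, -0.0]
ft_force: [-0.1, 0.0, 0.0]
opening: 0.627
grasp_force: 0.0
```

Request:
{"method": "move_arm", "body": {"targets": [[5.4,0,0,3,0,0,0],[5.4,0,0,4.5,0,0,0],[5.4,0,0,5,0,0,0],[5.4,0,0,5,0,0,0],[3.0,0,0,5,0,0,0],[3.0,0,0,5,0,0,0],[3.0,0,0,5,0,0,0],[3.0,0,0,5,0,0,0],[3.0,0,0,5,0,0,0],[3.0,0,0,2,0,0,0],[3.0,0,0,-1,0,0,0],[3.0,0,0,-1,0,0,0]], "squeeze": 40}}

```text
time_s: 14.7
eef_pos: [0.4489, -0.0063, 0.1431]
tool_rot: [-0.088, 0.996, -0.0, 0.003]
ft_force: [1.1, -0.4, 0.2]
opening: 0.411
grasp_force: 40.2
```

Request:
{"method": "move_arm", "body": {"targets": [[3.0,-1.3,4.7,0,0,0,3],[3.0,-2.7,9.4,0,0,0,6],[3.0,-4,14.2,0,0,0,9],[3.0,-5.3,18.9,0,0,0,12],[3.0,-6.6,23.6,0,0,0,15],[3.0,-8,28.5,0,0,0,18],[3.0,-8,28.5,1,0,0,18],[3.0,-8,28.5,2,0,0,18],[3.0,-8,28.5,2,0,0,18],[3.0,-8,28.5,2,0,0,18]]}}

```text
time_s: 15.7
eef_pos: [0.4754, 0.2869, 0.1194]
tool_rot: [0.07, 0.998, -0.001, -0.001]
ft_force: [0.2, -0.2, 0.9]
opening: 0.408
grasp_force: 40.3
```

```bash
python3 -c "
from h import *
plan([(*hole(-1,1),.084,82)])"
```

```text
t 15.7 p [0.4754 0.2869 0.1194] psi 82.0 j [ 0.52  0.6   1.88 -0.    0.67 -0.91] F [ 0.2 -0.2  0.9] op 3.48 g 40.3
-> (np.float64(0.4758), np.float64(0.2889), 0.084, 82) shift [-0.01  0.21  3.54] turn 0.0 rows 2
```

Request:
{"method": "move_arm", "body": {"targets": [[3.0,-0.05,0.18,2,0,0,0],[3.0,-0.05,0.18,2.9,0,0,0],[3.0,-0.05,0.18,3.2,0,0,0],[3.0,-0.05,0.18,3.4,0,0,0],[3.0,-0.05,0.18,3.5,0,0,0],[3.0,-0.05,0.18,3.5,0,0,0]]}}

```text
time_s: 16.3
eef_pos: [0.477, 0.2902, 0.0856]
tool_rot: [0.069, 0.998, 0.0, 0.0]
ft_force: [0.3, 0.1, -0.5]
opening: 0.408
grasp_force: 40.3
```

```bash
python3 -c "
from h import *
plan([(*hole(-1,1),.084,82)])"
```

```text
t 16.3 p [0.477  0.2902 0.0856] psi 82.07 j [ 0.53  0.66  1.87 -0.    0.6  -0.91] F [ 0.3  0.1 -0.5] op 3.48 g 40.3
-> (np.float64(0.4758), np.float64(0.2889), 0.084, 82) shift [ 0.1  -0.14  0.16] turn 0.07 rows 2
```

Request:
{"method": "move_arm", "body": {"targets": [[4.6,0,0,0,0,0,0],[4.6,0,0,0,0,0,0],[4.6,0,0,0,0,0,0],[4.6,0,0,-2,0,0,0],[4.6,0,0,-7,0,0,0],[4.6,0,0,-11,0,0,0],[4.6,0,0,-11,0,0,0],[4.6,0,0,-11,0,0,0]]}}

```text
time_s: 17.1
eef_pos: [0.4772, 0.2904, 0.1963]
tool_rot: [0.069, 0.998, 0.001, 0.001]
ft_force: [0.6, -0.2, 0.2]
opening: 0.539
grasp_force: 0.0
```

```bash
python3 -c "
from h import *
plan([(.488,.4555,.15,90.7)])"
```

```text
t 17.1 p [0.4772 0.2904 0.1963] psi 82.08 j [ 0.53  0.47  1.85 -0.    0.81 -0.91] F [ 0.6 -0.2  0.2] op 4.61 g 0.0
-> (0.488, 0.4555, 0.15, 90.7) shift [ 1.2  16.5   4.63] turn -8.62 rows 5
```

Request:
{"method": "move_arm", "body": {"targets": [[4.6,1.2,16.5,4.6,0,0,-8.6],[4.6,1.2,16.5,4.6,0,0,-8.6],[4.6,1.2,16.5,4.6,0,0,-8.6],[4.6,1.2,16.5,4.6,0,0,-8.6],[4.6,1.2,16.5,4.6,0,0,-8.6],[4.6,1.2,16.5,4.6,0,0,-8.6],[4.6,1.2,16.5,4.6,0,0,-8.6]]}}

```text
time_s: 17.8
eef_pos: [0.4872, 0.4538, 0.1483]
tool_rot: [-0.006, 1.0, -0.001, -0.001]
ft_force: [0.3, -0.2, -0.1]
opening: 0.54
grasp_force: 0.0
```

```bash
python3 -c "
from h import *
plan([(.488,.4555,.078,90.7)])
I={n:manip.read_camera(n) for n in C}
cv2.imwrite('pics/t2.png',np.hstack([cv2.resize(I[n][a:a+133,b:b+133],None,fx=3,fy=3,interpolation=2) for n,a,b in(('top',170,130),('scene',130,335))]))
"
```

```text
t 17.8 p [0.4872 0.4538 0.1483] psi 90.64 j [ 0.73  0.67  1.61 -0.    0.86 -0.85] F [ 0.3 -0.2 -0.1] op 4.61 g 0.0
-> (0.488, 0.4555, 0.078, 90.7) shift [-0.08  0.17  7.03] turn -0.06 rows 3
```

View pics/t2.png

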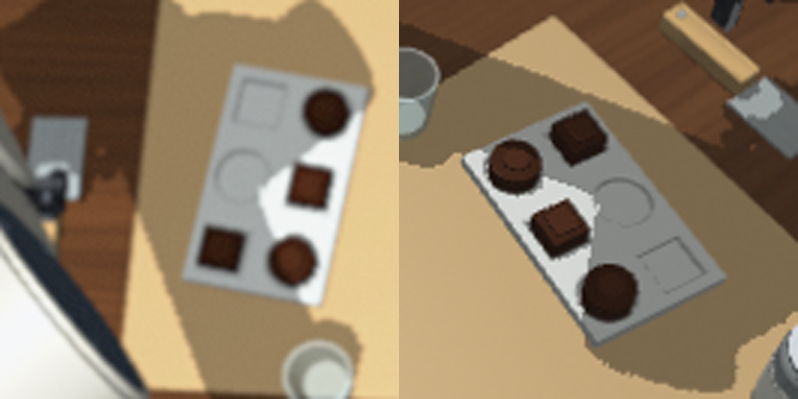

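The tray now shows four chocolates sitting level in matching recesses. Now the narrow scraper.

Request:
{"method": "move_arm", "body": {"targets": [[4.6,0,0.1,4,0,0,0],[4.6,0,0.1,6.4,0,0,0],[4.6,0,0.1,7.0,0,0,0],[4.6,0,0.1,7.0,0,0,0],[1.8,0,0.1,7.0,0,0,0],[1.8,0,0.1,7.0,0,0,0],[1.8,0,0.1,7.0,0,0,0],[1.8,0,0.1,7.0,0,0,0],[1.8,0,0.1,7.0,0,0,0],[1.8,0,0.1,7.0,0,0,0],[1.8,0,0.1,7.0,0,0,0]], "squeeze": 90}}

```text
time_s: 19.0
eef_pos: [0.4886, 0.4569, 0.0813]
tool_rot: [-0.006, 1.0, 0.001, 0.001]
ft_force: [0.1, -0.9, 7.5]
opening: 0.279
grasp_force: 89.7
```

```bash
python3 -c "
from h import *
plan([])
I={n:manip.read_camera(n) for n in C}
for n in C:
    c,b,a,ct,r=blob(n,I[n],.48,.66,.38,.53,.0015,BL); print(n,c.round(4),longaxis(b),a)
"
```

```text
t 19.0 p [0.4886 0.4569 0.0813] psi 90.67 j [ 0.73  0.77  1.62 -0.    0.75 -0.85] F [ 0.1 -0.9  7.5] op 2.38 g 89.7
top [0.5604 0.4762] (np.float32(0.0), array([0.103, 0.133], dtype=float32)) 9510.999999999998
scene [0.5554 0.458 ] (np.float32(0.0), array([0.052, 0.077], dtype=float32)) 3992.5000000000005
```

Request:
{"method": "move_arm", "body": {"targets": [[1.8,0,0,-1,0,0,0],[1.8,0,0,-3,0,0,0],[1.8,0,0,-6,0,0,0],[1.8,0,0,-9,0,0,0],[1.8,0,0,-9,0,0,0],[1.8,0,0,-9,0,0,0]]}}

```text
time_s: 19.7
eef_pos: [0.4878, 0.4565, 0.1704]
tool_rot: [-0.006, 1.0, 0.001, 0.001]
ft_force: [-0.1, -0.2, -2.7]
opening: 0.277
grasp_force: 88.8
```

```bash
python3 -c "
from h import *
plan([(.467,-.194,.15,81.5),(.467,-.194,.094,81.5)])
I={n:manip.read_camera(n) for n in C}
cv2.imwrite('pics/n1.png',np.hstack([cv2.resize(I[n][a:a+133,b:b+133],None,fx=3,fy=3,interpolation=2) for n,a,b in(('top',180,90),('scene',80,370))]))
"
```

```text
t 19.7 p [0.4878 0.4565 0.1704] psi 90.68 j [ 0.73  0.64  1.6   0.    0.89 -0.85] F [-0.1 -0.2 -2.7] op 2.37 g 88.8
-> (0.467, -0.194, 0.15, 81.5) shift [  2.85 -65.02   2.04] turn 9.18 rows 15
-> (0.467, -0.194, 0.094, 81.5) shift [0.  0.  5.6] turn -0.0 rows 3
```

View pics/n1.png

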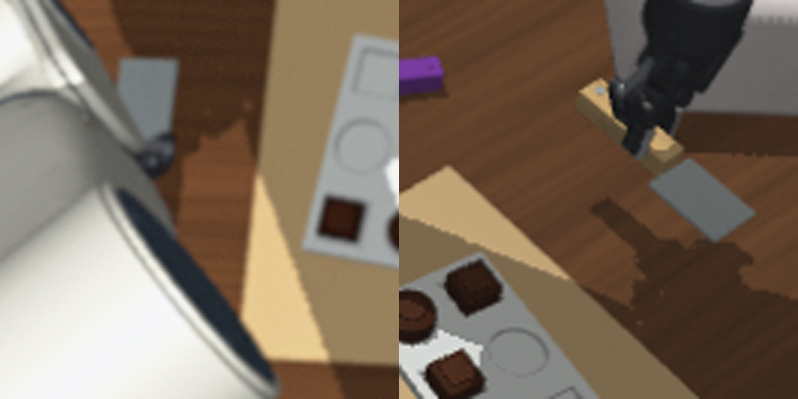

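The scraper is held level in the gripper, off the table. Now carrying it to the rack.

Request:
{"method": "move_arm", "body": {"targets": [[1.8,0.2,-4.5,0,0,0,0.6],[1.8,0.4,-9,0,0,0,1.2],[1.8,0.6,-13.5,0,0,0,1.8],[1.8,0.8,-18,0,0,0,2.4],[1.8,1,-22.5,0,0,0,3],[1.8,1.2,-27,0,0,0,3.6],[1.8,1.4,-31.5,0,0,0,4.2],[1.8,1.6,-36,0,0,0,4.8],[1.8,1.8,-40.5,0,0,0,5.4],[1.8,2,-45,0,0,0,6],[1.8,2.2,-49.5,0,0,0,6.6],[1.8,2.4,-54,0,0,0,7.2]]}}

```text
time_s: 21.0
eef_pos: [0.4689, -0.0856, 0.1682]
tool_rot: [0.057, 0.998, 0.0, -0.001]
ft_force: [1.2, 0.6, -1.9]
opening: 0.276
grasp_force: 88.9
```

Request:
{"method": "move_arm", "body": {"targets": [[1.8,0.2,-4.5,0,0,0,0.8],[1.8,0.3,-9,1,0,0,1.5],[1.8,0.2,-11.1,2,0,0,2.0],[1.8,0.2,-11.1,2,0,0,2.0],[1.8,0.2,-11.1,2,0,0,2.0],[1.8,0.2,-11.1,2,0,0,2.0],[1.8,0.2,-11.1,2,0,0,2.0]]}}

```text
time_s: 21.7
eef_pos: [0.4555, -0.1929, 0.1493]
tool_rot: [0.073, 0.997, 0.0, -0.0]
ft_force: [0.7, 0.1, -1.4]
opening: 0.275
grasp_force: 89.0
```

```bash
python3 -c "
from h import *
plan([(.467,-.194,.11,81.5),(.467,-.194,.094,81.5)])
I={n:manip.read_camera(n) for n in C}
cv2.imwrite('pics/n2.png',np.hstack([cv2.resize(I[n][a:a+133,b:b+133],None,fx=3,fy=3,interpolation=2) for n,a,b in(('top',160,340),('scene',260,165))]))
"
```

```text
t 21.7 p [ 0.4555 -0.1929  0.1493] psi 81.58 j [-0.42  0.49  2.01  0.    0.65 -1.85] F [ 0.7  0.1 -1.4] op 2.35 g 89.0
-> (0.467, -0.194, 0.11, 81.5) shift [-1.15  0.06  3.93] turn 0.08 rows 2
-> (0.467, -0.194, 0.094, 81.5) shift [0.  0.  1.6] turn -0.0 rows 2
```

View pics/n2.png

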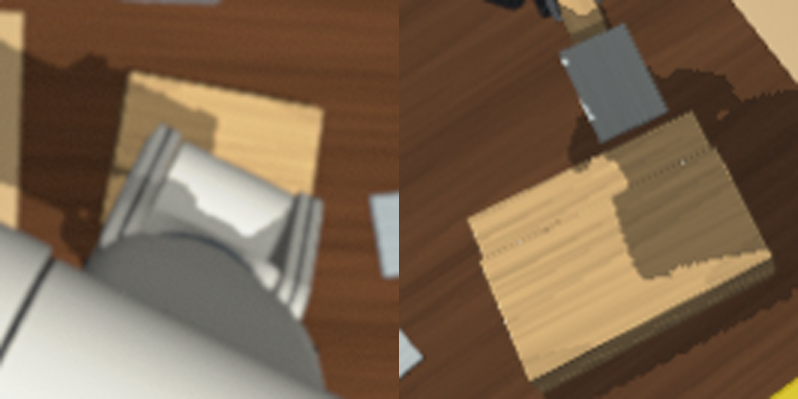

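Request:
{"method": "move_arm", "body": {"targets": [[1.8,-0.1,0,2.5,0,0,0],[1.8,-0.1,0,4.5,0,0,0],[1.8,-0.1,0,5.3,0,0,0],[1.8,-0.1,0,5.3,0,0,0],[1.8,-0.1,0,5.3,0,0,0]]}}

```text
time_s: 22.3
eef_pos: [0.4567, -0.1941, 0.0967]
tool_rot: [0.074, 0.997, -0.0, 0.0]
ft_force: [1.0, -0.4, -1.7]
opening: 0.279
grasp_force: 89.0
```

```bash
python3 -c "
from h import *
plan([(.467,-.194,.094,81.5)])
img=manip.read_camera('scene')
r=rectify('scene',img,.45,.65,-.36,-.16,.013,1000)
r2=rectify('scene',img,.45,.65,-.36,-.16,.042,1000)
cv2.imwrite('pics/n3.png',cv2.resize(np.hstack([r,r2]),None,fx=2,fy=2,interpolation=2))
"
```

```text
t 22.3 p [ 0.4567 -0.1941  0.0967] psi 81.5 j [-0.43  0.59  2.01 -0.    0.54 -1.85] F [ 1.  -0.4 -1.7] op 2.38 g 89.0
-> (0.467, -0.194, 0.094, 81.5) shift [-1.02  0.16  0.27] turn -0.0 rows 2
```

View pics/n3.png

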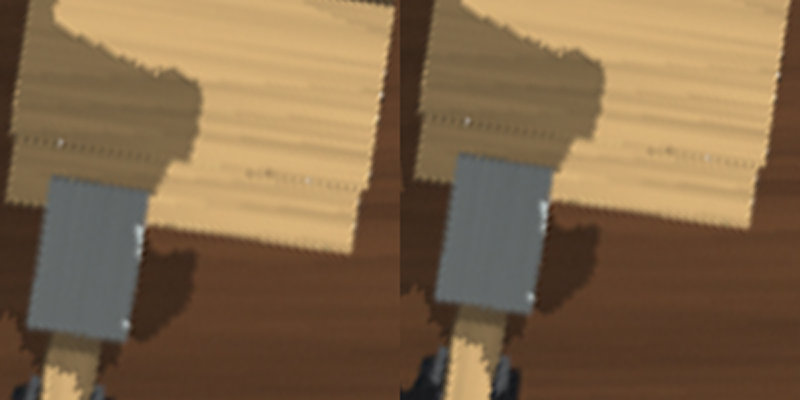

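Left panel: blade edge centre is at (101,184) and the ledge front runs (5,203)–(352,252). The blade sits about 3 mm too far to rack -y, so I'll correct that, lower it and enter the slot.

Request:
{"method": "move_arm", "body": {"targets": [[1.8,0,0.3,0.15,0,0,0],[1.8,0,0.3,0.35,0,0,0],[1.8,0,0.3,0.35,0,0,0],[1.8,-0.8,0.3,0.35,0,0,0],[1.8,-1.6,0.3,0.35,0,0,0],[1.8,-2.2,0.3,0.35,0,0,0],[1.8,-2.7,0.3,0.35,0,0,0],[1.8,-3.2,0.3,0.35,0,0,0],[1.8,-3.7,0.3,0.35,0,0,0],[1.8,-3.7,0.3,0.35,0,0,0]]}}

```text
time_s: 23.35
eef_pos: [0.4857, -0.1943, 0.0907]
tool_rot: [0.075, 0.997, 0.003, -0.009]
ft_force: [-24.9, 1.5, 10.0]
opening: 0.274
grasp_force: 90.7
```

```bash
cat >> h.py <<'E'
RO=np.array([.5795,-.2557]); RY=-8.3
def rk():
    o=manip.get_obs(); a=np.radians(RY); d=o["eef_pos"][:2]-RO; e=np.array([[np.cos(a),np.sin(a)],[-np.sin(a),np.cos(a)]]); R=Ro.from_quat(o["tool_rot"]).as_matrix()
    print("rack xy mm",(1000*e@d).round(1),"z",round(1000*o["eef_pos"][2],1),"psi",round(np.degrees(np.arctan2(R[1,1],R[0,1])),2),"F rack",(e@o["ft_force"][:2]).round(1),round(o["ft_force"][2],1),"T",o["wrist_torque"].round(2),"op",round(o["opening"]*8.54,2),"t",round(o["time_s"],1))
E
python3 -c "
from h import *
rk()"
```

```text
rack xy mm [-101.7   47.3] z 90.7 psi 81.37 F rack [-24.9  -2.1] 10.0 T [-0.25  3.37 -0.81] op 2.34 t 23.4
```

Request:
{"method": "move_arm", "body": {"targets": [[1.8,1.0,0,-0.1,0,0,0],[1.8,1.5,0,-0.2,0,0,0],[1.8,1.5,0,-0.2,0,0,0],[1.8,1.5,0,-0.2,0,0,0],[1.8,1.5,0,-0.2,0,0,0]]}}

```text
time_s: 23.85
eef_pos: [0.4794, -0.1947, 0.095]
tool_rot: [0.074, 0.997, -0.0, 0.001]
ft_force: [-0.2, -0.1, -2.7]
opening: 0.28
grasp_force: 89.0
```

```bash
python3 -c "
from h import *
rk()
img=manip.read_camera('scene')
cv2.imwrite('pics/f4.png',img)
r=rectify('scene',img,.45,.60,-.36,-.16,.013,2000)
cv2.imwrite('pics/n4.png',np.vstack([cv2.resize(r,None,fx=1.9,fy=1.9,interpolation=2)]))
"
```

```text
rack xy mm [-107.8   45.9] z 95.0 psi 81.48 F rack [-0.1 -0.1] -2.7 T [ 0.03 -0.   -0.  ] op 2.39 t 23.9
```

View pics/n4.png

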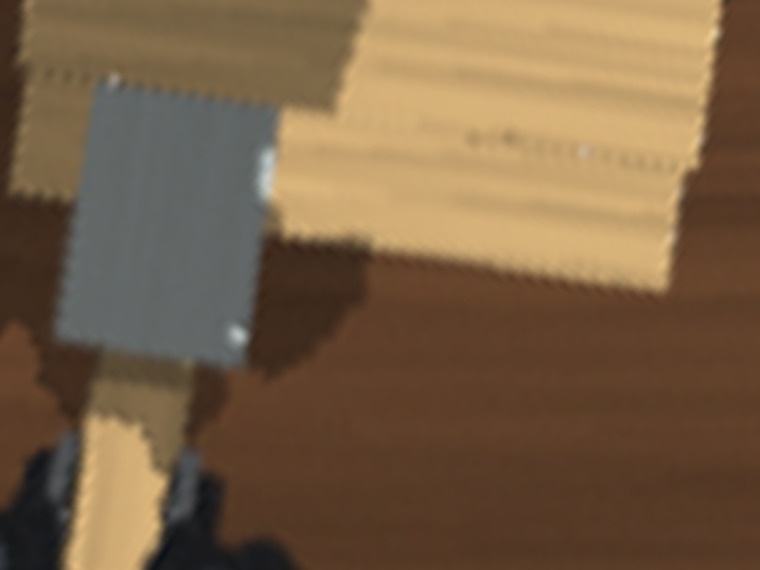

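The picture shows the blade lined up with what I took as the slot. But the slot sizes (55 and 89 mm, centres ±45) mean the 176 mm body can't be symmetric about its origin: the origin is 8.5 mm to the +y side of the body centre. I'll shift by that and retry.

Request:
{"method": "move_arm", "body": {"targets": [[1.8,0.3,0.4,0.05,0,0,0],[1.8,0.3,0.83,0.05,0,0,0],[1.8,0,0.83,0.05,0,0,0],[1.8,-0.4,0.83,0.05,0,0,0],[1.8,-0.8,0.83,0.05,0,0,0],[1.8,-1.2,0.83,0.05,0,0,0],[1.8,-1.6,0.83,0.05,0,0,0],[1.8,-2.0,0.83,0.05,0,0,0],[1.8,-2.0,0.83,0.05,0,0,0]]}}

```text
time_s: 24.8
eef_pos: [0.5003, -0.1894, 0.0943]
tool_rot: [0.074, 0.997, -0.0, 0.0]
ft_force: [0.6, -0.2, -1.8]
opening: 0.277
grasp_force: 89.0
```

```bash
sed -i 's/^RO=.*/RO=np.array([.5807,-.2473]); RY=-8.3/' h.py; python3 -c "
from h import *
rk()"
```

```text
rack xy mm [-87.9  45.6] z 94.3 psi 81.48 F rack [ 0.7 -0.1] -1.8 T [ 0.01  0.04 -0.04] op 2.37 t 24.8
```

Request:
{"method": "move_arm", "body": {"targets": [[1.8,-0.6,0,0,0,0,0],[1.8,-1.2,0,0,0,0,0],[1.8,-1.8,0,0,0,0,0],[1.8,-2.4,0,0,0,0,0],[1.8,-2.8,0,0,0,0,0],[1.8,-3.2,0,0,0,0,0],[1.8,-3.5,0,0,0,0,0],[1.8,-3.5,0,0,0,0,0]]}}

```text
time_s: 25.6
eef_pos: [0.5346, -0.1945, 0.0943]
tool_rot: [0.074, 0.997, -0.0, 0.0]
ft_force: [-0.3, -0.9, -1.6]
opening: 0.274
grasp_force: 89.0
```

```bash
python3 -c "
from h import *
rk()"
```

```text
rack xy mm [-53.2  45.6] z 94.3 psi 81.48 F rack [-0.2 -0.9] -1.6 T [0.   0.09 0.04] op 2.34 t 25.6
```

Request:
{"method": "move_arm", "body": {"targets": [[1.8,-0.2,0,0,0,0,0],[1.8,-0.4,0,0,0,0,0],[1.8,-0.6,0,0,0,0,0],[1.8,-0.8,0,0,0,0,0],[1.8,-0.8,0,0,0,0,0]]}}

```text
time_s: 26.1
eef_pos: [0.5399, -0.1951, 0.0935]
tool_rot: [0.074, 0.997, 0.001, -0.003]
ft_force: [-5.8, -0.5, 0.8]
opening: 0.276
grasp_force: 89.3
```

Request:
{"method": "move_arm", "body": {"targets": [[1.8,-0.2,0,0,0,0,0],[1.8,-0.4,0,0,0,0,0],[1.8,-0.6,0,0,0,0,0],[1.8,-0.6,0,0,0,0,0]]}}

```text
time_s: 26.5
eef_pos: [0.5409, -0.1948, 0.0922]
tool_rot: [0.074, 0.997, 0.002, -0.009]
ft_force: [-21.4, 1.1, 5.7]
opening: 0.276
grasp_force: 89.9
```

```bash
python3 -c "
from h import *
rk()"
```

```text
rack xy mm [-47.   46.2] z 92.2 psi 81.48 F rack [-21.4  -2.1] 5.7 T [-0.05  3.14 -0.09] op 2.35 t 26.5
```

Request:
{"method": "move_arm", "body": {"targets": [[1.8,0.5,0,0,0,0,0],[1.8,0.5,0,0.15,0,0,0],[1.8,0.5,0,0.3,0,0,0],[1.8,0.5,0,0.3,0,0,0],[4.4,0.5,0,0.3,0,0,0],[4.4,0.5,0,0.3,0,0,0],[4.4,0.5,0,0.3,0,0,0],[4.4,0.5,0,0.3,0,0,0]]}}

```text
time_s: 27.3
eef_pos: [0.5437, -0.1959, 0.0914]
tool_rot: [0.074, 0.997, -0.0, 0.0]
ft_force: [0.2, 0.3, 0.1]
opening: 0.512
grasp_force: 0.0
```

```bash
python3 -c "
from h import *
rk()"
```

```text
rack xy mm [-44.   45.5] z 91.4 psi 81.48 F rack [0.2 0.3] 0.1 T [0.04 0.03 0.01] op 4.37 t 27.3
```

Request:
{"method": "move_arm", "body": {"targets": [[4.4,0,0,-4,0,0,0],[4.4,0,0,-8,0,0,0],[0,5,0,-8,0,0,0],[0,10.2,0,-8,0,0,0],[0,10.2,0,-8,0,0,0],[0,10.2,0,-5,0,0,0],[0,10.2,0,-2,0,0,0],[0,10.2,0,0,0,0,0],[0,10.2,0,0,0,0,0],[0,9.6,0,0,0,0,0],[0,9.3,0,0,0,0,0],[0,9.3,0,0,0,0,0]]}}

```text
time_s: 28.5
eef_pos: [0.4528, -0.1825, 0.0924]
tool_rot: [0.074, 0.997, -0.001, 0.001]
ft_force: [-0.3, 0.1, -0.4]
opening: -0.003
grasp_force: 0.0
```

```bash
python3 -c "
from h import *
rk()
img=manip.read_camera('scene')
a=rectify('scene',img,.42,.66,-.36,-.12,.022,1500)
cv2.imwrite('pics/n5.png',a)"
```

```text
rack xy mm [-135.9   45.7] z 92.4 psi 81.49 F rack [-0.3  0.1] -0.4 T [ 0.02  0.04 -0.01] op -0.02 t 28.5
```

View pics/n5.png

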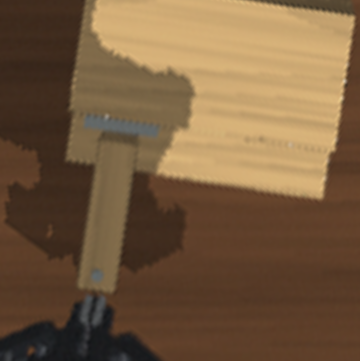

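Narrow scraper is in its slot with the handle end at (97,290). A gentle push from behind will confirm it's home.

Request:
{"method": "move_arm", "body": {"targets": [[0,-0.3,0,0,0,0,0],[0,-0.5,0,0,0,0,0],[0,-0.7,0,0,0,0,0],[0,-0.8,0,0,0,0,0]]}}

```text
time_s: 28.95
eef_pos: [0.4588, -0.1831, 0.0912]
tool_rot: [0.074, 0.997, 0.0, -0.001]
ft_force: [-3.1, 0.0, 2.4]
opening: 0.001
grasp_force: 1.7
```

Request:
{"method": "move_arm", "body": {"targets": [[0,-0.15,0,0,0,0,0],[0,-0.3,0,0,0,0,0],[0,-0.4,0,0,0,0,0],[0,-0.4,0,0,0,0,0]]}}

```text
time_s: 29.35
eef_pos: [0.4593, -0.1828, 0.0905]
tool_rot: [0.074, 0.997, 0.001, -0.004]
ft_force: [-12.8, -2.0, 5.7]
opening: 0.005
grasp_force: 5.8
```

```bash
python3 -c "
from h import *
rk()"
```

```text
rack xy mm [-129.5   46.3] z 90.5 psi 81.49 F rack [-12.4  -3.8] 5.7 T [-0.19  1.92 -0.01] op 0.04 t 29.4
```

Request:
{"method": "move_arm", "body": {"targets": [[0,1.0,0,0,0,0,0],[0,1.5,0,-4,0,0,0],[3,1.5,0,-9,0,0,0],[4.6,1.5,0,-9,0,0,8],[4.6,1.5,0,-9,0,0,16],[4.6,1.5,0,-9,0,0,24],[4.6,1.5,0,-9,0,0,32],[4.6,1.5,0,-9,0,0,40],[4.6,1.5,0,-9,0,0,48],[4.6,1.5,0,-9,0,0,56],[4.6,1.5,0,-9,0,0,64],[4.6,1.5,0,-9,0,0,72]]}}

```text
time_s: 30.55
eef_pos: [0.4483, -0.1815, 0.1813]
tool_rot: [0.648, 0.761, 0.0, 0.0]
ft_force: [0.0, 0.4, 0.8]
opening: 0.539
grasp_force: 0.0
```

```bash
python3 -c "
from h import *
plan([(.4893,-.4662,.15,-81.7)])
I={n:manip.read_camera(n) for n in C}
for k,w in {'wblade':(.48,.62,-.54,-.37,.0015,BL),'whand':(.38,.54,-.54,-.40,.011,WD)}.items():
  for n in C:
    c,b,a,ct,r=blob(n,I[n],*w); print(k,n,c.round(4),longaxis(b),a)
"
```

```text
t 30.6 p [ 0.4483 -0.1815  0.1813] psi 9.14 j [-0.41  0.41  2.02  0.    0.71 -0.57] F [0.  0.4 0.8] op 4.6 g 0.0
-> (0.4893, -0.4662, 0.15, -81.7) shift [-28.76  -0.47   3.13] turn 90.84 rows 12
wblade top [ 0.5568 -0.4572] (np.float32(-81.35), array([0.0808, 0.0904], dtype=float32)) 7193.0
wblade scene [ 0.5554 -0.4556] (np.float32(-81.53), array([0.0785, 0.0863], dtype=float32)) 6697.0
whand top [ 0.4689 -0.4729] (np.float32(7.85), array([0.0329, 0.1052], dtype=float32)) 3292.5
whand scene [ 0.4643 -0.4701] (np.float32(8.13), array([0.0281, 0.1034], dtype=float32)) 2839.5
```

Request:
{"method": "move_arm", "body": {"targets": [[4.6,-3,0,0,0,0,8.4],[4.6,-6,0,0,0,0,16.8],[4.6,-9,0,0,0,0,25.2],[4.6,-12,0,0,0,0,33.6],[4.6,-15,0,0,0,0,42],[4.6,-18,0,0,0,0,50.4],[4.6,-21,0,0,0,0,58.8],[4.6,-24,0,0,0,0,67.2],[4.6,-27,-0.3,1,0,0,75.6],[4.6,-28.8,-0.5,3,0,0,84],[4.6,-28.8,-0.5,3,0,0,90.8],[4.6,-28.8,-0.5,3,0,0,90.8]]}}

```text
time_s: 31.85
eef_pos: [0.4901, -0.4667, 0.1501]
tool_rot: [0.997, 0.076, -0.0, -0.001]
ft_force: [0.0, 0.8, 0.4]
opening: 0.54
grasp_force: 0.0
```

```bash
python3 -c "
from h import *
plan([(.4893,-.467,.081,-81.6)])
"
```

```text
t 31.9 p [ 0.4901 -0.4667  0.1501] psi -81.24 j [-0.78  0.68  1.59  0.    0.87  0.64] F [0.  0.8 0.4] op 4.61 g 0.0
-> (0.4893, -0.467, 0.081, -81.6) shift [-0.09  0.02  6.91] turn 0.36 rows 3
```

Request:
{"method": "move_arm", "body": {"targets": [[4.6,0,0,4,0,0,0.4],[4.6,0,0,6.4,0,0,0.4],[4.6,0,0,6.9,0,0,0.4],[4.6,0,0,6.9,0,0,0.4],[1.8,0,0,6.9,0,0,0.4],[1.8,0,0,6.9,0,0,0.4],[1.8,0,0,6.9,0,0,0.4],[1.8,0,0,6.9,0,0,0.4],[1.8,0,0,6.9,0,0,0.4],[1.8,0,0,6.9,0,0,0.4],[1.8,0,0,6.9,0,0,0.4]], "squeeze": 90}}

```text
time_s: 32.95
eef_pos: [0.4916, -0.4671, 0.0845]
tool_rot: [0.997, 0.073, 0.001, 0.001]
ft_force: [1.0, 1.7, 7.0]
opening: 0.275
grasp_force: 89.3
```

```bash
python3 -c "
from h import *
plan([])
"
```

```text
t 33.0 p [ 0.4916 -0.4671  0.0845] psi -81.67 j [-0.78  0.78  1.59  0.    0.77  0.65] F [1.  1.7 7. ] op 2.35 g 89.3
```

Request:
{"method": "move_arm", "body": {"targets": [[1.8,0,0,-1,0,0,0],[1.8,0,0,-3,0,0,0],[1.8,0,0,-6,0,0,0],[1.8,0,0,-9,0,0,0],[1.8,0,0,-9,0,0,0],[1.8,0,0,-9,0,0,0]]}}

```text
time_s: 33.55
eef_pos: [0.4908, -0.4666, 0.1734]
tool_rot: [0.997, 0.072, 0.001, 0.001]
ft_force: [-0.7, 0.1, -3.0]
opening: 0.27
grasp_force: 88.8
```

```bash
python3 -c "
from h import *
a=np.radians(RY); ex=np.array([np.cos(a),np.sin(a)]); ey=np.array([-ex[1],ex[0]])
w=RO-.132*ex-.045*ey
plan([(*w,.16,-98.3),(*w,.098,-98.3)])
"
```

```text
t 33.5 p [ 0.4908 -0.4666  0.1734] psi -81.71 j [-0.78  0.65  1.58 -0.    0.91  0.65] F [-0.7  0.1 -3. ] op 2.3 g 88.8
-> (np.float64(0.4435865667978522), np.float64(-0.27277364197597515), 0.16, -98.3) shift [ -1.88 -19.86   1.34] turn 16.59 rows 5
-> (np.float64(0.4435865667978522), np.float64(-0.27277364197597515), 0.098, -98.3) shift [0.  0.  6.2] turn -0.0 rows 3
```

Request:
{"method": "move_arm", "body": {"targets": [[1.8,-0.4,-4,0,0,0,3.5],[1.8,-0.8,-8,0,0,0,7],[1.8,-1.2,-12,0,0,0,10.5],[1.8,-1.6,-16,0,0,0,14],[1.8,-1.9,-19.9,0,0,0,16.6],[1.8,-1.9,-19.9,2,0,0,16.6],[1.8,-1.9,-19.9,5,0,0,16.6],[1.8,-1.9,-19.9,7,0,0,16.6],[1.8,-1.9,-19.9,7.2,0,0,16.6],[1.8,-1.9,-19.9,7.2,0,0,16.6],[1.8,-1.9,-19.9,7.2,0,0,16.6]]}}

```text
time_s: 34.65
eef_pos: [0.4434, -0.2724, 0.1007]
tool_rot: [0.997, -0.073, 0.0, 0.0]
ft_force: [0.2, -0.1, -1.3]
opening: 0.269
grasp_force: 89.0
```

```bash
python3 -c "
from h import *
rk()
img=manip.read_camera('scene')
r=rectify('scene',img,.44,.60,-.36,-.16,.015,2000)
cv2.imwrite('pics/w1.png',cv2.resize(r,None,fx=1.9,fy=1.8,interpolation=2)[:600])
"
```

```text
rack xy mm [-132.2  -44.7] z 100.7 psi -98.33 F rack [ 0.2 -0.1] -1.3 T [0.01 0.03 0.03] op 2.3 t 34.6
```

View pics/w1.png

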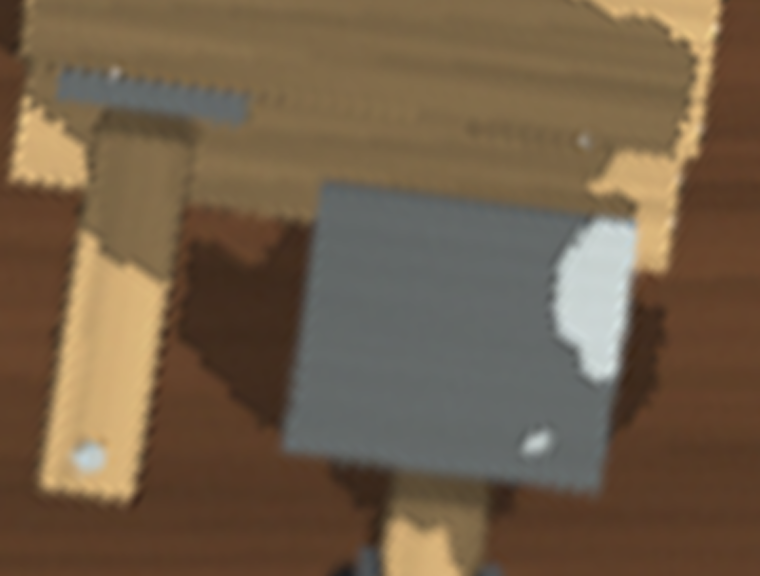

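Blade front centre (480,201) sits on the wide slot's line, with expected u about 481. Inserting.

Request:
{"method": "move_arm", "body": {"targets": [[1.8,0,0,0.2,0,0,0],[1.8,0,0,0.37,0,0,0],[1.8,0,0,0.37,0,0,0],[1.8,0.8,0,0.37,0,0,0],[1.8,1.6,0,0.37,0,0,0],[1.8,2.2,0,0.37,0,0,0],[1.8,2.7,0,0.37,0,0,0],[1.8,3.2,0,0.37,0,0,0],[1.8,3.6,0,0.37,0,0,0],[1.8,3.6,0,0.37,0,0,0]]}}

```text
time_s: 35.7
eef_pos: [0.4794, -0.2776, 0.0965]
tool_rot: [0.997, -0.072, 0.0, 0.0]
ft_force: [0.4, -0.7, -2.2]
opening: 0.271
grasp_force: 89.0
```

```bash
python3 -c "
from h import *
rk()"
```

```text
rack xy mm [-95.8 -44.6] z 96.5 psi -98.31 F rack [ 0.5 -0.7] -2.2 T [ 0.01  0.06 -0.03] op 2.32 t 35.7
```

Request:
{"method": "move_arm", "body": {"targets": [[1.8,0.5,0,0,0,0,0],[1.8,1.0,0,0,0,0,0],[1.8,1.5,0,0,0,0,0],[1.8,2.0,0,0,0,0,0],[1.8,2.5,0,0,0,0,0],[1.8,3.0,0,0,0,0,0],[1.8,3.5,0,0,0,0,0],[1.8,3.9,0,0,0,0,0],[1.8,3.9,0,0,0,0,0]]}}

```text
time_s: 36.6
eef_pos: [0.5181, -0.2832, 0.0966]
tool_rot: [0.997, -0.072, 0.0, 0.0]
ft_force: [-1.4, 0.2, -2.0]
opening: 0.275
grasp_force: 89.0
```

```bash
python3 -c "
from h import *
rk()"
```

```text
rack xy mm [-56.7 -44.6] z 96.6 psi -98.31 F rack [-1.4 -0. ] -2.0 T [ 0.04  0.08 -0.06] op 2.35 t 36.6
```

Request:
{"method": "move_arm", "body": {"targets": [[1.8,0.2,0,0,0,0,0],[1.8,0.4,0,0,0,0,0],[1.8,0.6,0,0,0,0,0],[1.8,0.8,0,0,0,0,0],[1.8,0.8,0,0,0,0,0]]}}

```text
time_s: 37.1
eef_pos: [0.5256, -0.2843, 0.0966]
tool_rot: [0.997, -0.073, 0.0, 0.0]
ft_force: [-0.1, 0.7, -1.5]
opening: 0.276
grasp_force: 89.0
```

```bash
python3 -c "
from h import *
rk()"
```

```text
rack xy mm [-49.1 -44.6] z 96.6 psi -98.32 F rack [-0.2  0.6] -1.5 T [ 0.03  0.09 -0.  ] op 2.36 t 37.1
```

Request:
{"method": "move_arm", "body": {"targets": [[1.8,0.2,0,0,0,0,0],[1.8,0.4,0,0,0,0,0],[1.8,0.6,0,0,0,0,0],[1.8,0.6,0,0,0,0,0]]}}

```text
time_s: 37.5
eef_pos: [0.5277, -0.2838, 0.0954]
tool_rot: [0.997, -0.073, -0.004, -0.002]
ft_force: [-12.3, 1.8, 2.6]
opening: 0.274
grasp_force: 89.6
```

```bash
python3 -c "
from h import *
rk()"
```

```text
rack xy mm [-47.2 -43.8] z 95.4 psi -98.37 F rack [-12.4  -0. ] 2.6 T [ 0.09  1.81 -0.43] op 2.34 t 37.5
```

Request:
{"method": "move_arm", "body": {"targets": [[1.8,-0.3,0,0,0,0,0],[1.8,-0.3,0,0.15,0,0,0],[1.8,-0.3,0,0.25,0,0,0],[1.8,-0.3,0,0.25,0,0,0],[4.2,-0.3,0,0.25,0,0,0],[4.2,-0.3,0,0.25,0,0,0],[4.2,-0.3,0,0.25,0,0,0],[4.2,-0.3,0,-3,0,0,0],[4.2,-0.3,0,-8,0,0,0],[4.2,-0.3,0,-8,0,0,0]]}}

```text
time_s: 38.5
eef_pos: [0.5319, -0.2866, 0.1826]
tool_rot: [0.997, -0.073, 0.005, 0.002]
ft_force: [0.2, -1.7, 0.3]
opening: 0.488
grasp_force: 0.0
```

```bash
python3 -c "
from h import *
rk()"
```

```text
rack xy mm [-42.6 -45.9] z 182.6 psi -98.32 F rack [ 0.5 -1.6] 0.3 T [-0.08 -0.02  0.01] op 4.16 t 38.5
```

Request:
{"method": "move_arm", "body": {"targets": [[0,-5,0,0,0,0,0],[0,-10,0,0,0,0,0],[0,-10,0,0,0,0,0],[0,-10,0,0,0,0,0],[0,-10,0,3,0,0,0],[0,-10,0,6,0,0,0],[0,-10,0,8,0,0,0],[0,-10,0,8.4,0,0,0],[0,-10,0,8.4,0,0,0]]}}

```text
time_s: 39.4
eef_pos: [0.4303, -0.2705, 0.092]
tool_rot: [0.997, -0.072, -0.0, -0.0]
ft_force: [0.5, 0.4, -0.3]
opening: -0.002
grasp_force: 0.0
```

```bash
python3 -c "
from h import *
rk()
img=manip.read_camera('scene')
a=rectify('scene',img,.42,.66,-.36,-.12,.022,1500)
cv2.imwrite('pics/w2.png',np.hstack([a,cv2.resize(img[140:260,335:455],(360,360),interpolation=2)]))"
```

```text
rack xy mm [-145.5  -44.6] z 92.0 psi -98.3 F rack [0.4 0.4] -0.3 T [-0.04  0.05 -0.02] op -0.02 t 39.4Traceback (most recent call last):
  File "<string>", line 6, in <module>
    cv2.imwrite('pics/w2.png',np.hstack([a,cv2.resize(img[140:260,335:455],(360,360),interpolation=2)]))
                              ~~~~~~~~~^^^^^^^^^^^^^^^^^^^^^^^^^^^^^^^^^^^^^^^^^^^^^^^^^^^^^^^^^^^^^^^^
    return _nx.concatenate(arrs, 1, dtype=dtype, casting=casting)
           ~~~~~~~~~~~~~~~^^^^^^^^^^^^^^^^^^^^^^^^^^^^^^^^^^^^^^^
ValueError: all the input array dimensions except for the concatenation axis must match exactly, but along dimension 0, the array at index 0 has size 361 and the array at index 1 has size 360
```

All 14 picture views are used, so I'll finish on force and numbers.

Request:
{"method": "move_arm", "body": {"targets": [[0,0.5,0,0,0,0,0],[0,0.9,0,0,0,0,0],[0,1.2,0,0,0,0,0],[0,1.4,0,0,0,0,0],[0,1.5,0,0,0,0,0]]}}

```text
time_s: 39.95
eef_pos: [0.4444, -0.2724, 0.0928]
tool_rot: [0.997, -0.072, 0.0, 0.0]
ft_force: [-1.4, 0.3, 1.0]
opening: 0.001
grasp_force: 0.8
```

Request:
{"method": "move_arm", "body": {"targets": [[0,0.2,0,0,0,0,0],[0,0.4,0,0,0,0,0],[0,0.4,0,0,0,0,0]]}}

```text
time_s: 40.25
eef_pos: [0.4452, -0.2718, 0.092]
tool_rot: [0.997, -0.072, -0.004, -0.001]
ft_force: [-10.6, 0.1, 6.9]
opening: -0.003
grasp_force: 5.3
```

```bash
python3 -c "
from h import *
rk()"
```

```text
rack xy mm [-130.6  -43.8] z 92.0 psi -98.3 F rack [-10.5  -1.4] 6.9 T [-0.05  1.65  0.01] op -0.03 t 40.2
```

Request:
{"method": "move_arm", "body": {"targets": [[0,-1,0,0,0,0,0],[0,-1.5,0,-4,0,0,0],[0,-1.5,0,-9,0,0,0],[0,-1.5,0,-12,0,0,0],[0,-1.5,0,-12,0,0,0],[0,-1.5,0,-12,0,0,0]]}}

```text
time_s: 40.85
eef_pos: [0.4334, -0.2709, 0.2132]
tool_rot: [0.997, -0.073, 0.001, 0.001]
ft_force: [-0.5, 0.6, -0.9]
opening: 0.002
grasp_force: 0.0
```

```bash
python3 -c "
from h import *
rk()
I={n:manip.read_camera(n) for n in C}
for ij in((1,-1),(0,-1),(-1,-1),(-1,1)):
    h=hole(*ij)
    for n in C:
        c,b,a,ct,r=blob(n,I[n],h[0]-.034,h[0]+.034,h[1]-.034,h[1]+.034,.016,lambda x:(x[...,2]<95)&(x[...,1]>70)); print(ij,h,n,c.round(4),longaxis(b),round(a))
# other dark blobs on the mat, and narrow/wide blade visible strips
m=rectify('top',I['top'],.40,.70,-.08,.17,.012); print('dark px off tray',int(CH(cv2.cvtColor(m,cv2.COLOR_BGR2HSV)).sum()))
"
```

```text
rack xy mm [-142.3  -44.6] z 213.2 psi -98.33 F rack [-0.6  0.6] -0.9 T [-0.03 -0.02 -0.03] op 0.02 t 40.9
(1, -1) [0.6056 0.2061] top [0.6057 0.2064] (np.float64(0.0), array([0.036, 0.04 ])) 1166
(1, -1) [0.6056 0.2061] scene [0.6045 0.2076] (np.float64(-54.46), array([0.0413, 0.051 ])) 1714
(0, -1) [0.5362 0.2158] top [0.5362 0.2158] (np.float64(-8.13), array([0.0313, 0.0328])) 972
(0, -1) [0.5362 0.2158] scene [0.5351 0.2162] (np.float64(-8.75), array([0.0418, 0.042 ])) 1610
(-1, -1) [0.4669 0.2256] top [0.4673 0.2259] (np.float64(0.0), array([0.037, 0.039])) 1152
(-1, -1) [0.4669 0.2256] scene [0.4659 0.2266] (np.float64(-45.0), array([0.0417, 0.0523])) 1777
(-1, 1) [0.4758 0.2889] top [0.4749 0.2877] (np.float64(-8.13), array([0.032 , 0.0328])) 1012
(-1, 1) [0.4758 0.2889] scene [0.4745 0.2879] (np.float64(-7.59), array([0.0412, 0.0433])) 1624
dark px off tray 9
```

```bash
python3 -c "
from rig import manip
print(manip.sign_off())"
```

```text
the job is handed in; nothing more can be done
None
```

I packed all four chocolates into matching recesses, slid both scrapers into their slots until they met the stops, and handed the job in at about 41 s; no verdict came back, and the final check used camera measurements and push forces because my picture views had run out.

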